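# Clear the watch-repair mat

## Robot

A 6-joint arm with a two-finger parallel gripper is mounted at the origin on the work surface. World frame = base frame: x ahead of the robot, y to its left, z up, the work surface at z = 0. Lengths are in m, angles in rad, forces in N, time in s.
With the tool pointing down it reaches from about 0.25 to 0.725 m from the base axis. Payload 4 kg.
Tool frame: the origin (TCP) lies on the centre line of the jaws, within the pads' length; the fingertips stand 25 mm ahead of it and the grasp point (between the pads) lies 6 mm ahead of it; z points along the fingers, x is the direction in which the jaws open and shut, and the axes are right-handed (so a half turn about z gives the same grasp; the last joint's range is limited). The gripper opens to 85 mm and grips with 20 to 120 N. Pads are 22 mm wide; open, the fingers measure 114 mm over their backs; the gripper's body (76 mm by 85 mm) begins 54 mm behind the grasp point. The pads swing forward as they close: fully open they stand 13 mm farther back than shut.
Start: joints at [-1.188, 0.241, 0.005, 1.335, 0, 1.571], TCP at [0.187, -0.464, 0.256] pointing down, gripper open.
Joint ranges: [-2.72, 2.72], [-1.05, 1.87], [-1.09, 1.28], [-1.99, 2.15], [-1.42, 1.44], [-3.14, 3.14]. Speed limits (rad/s): [2.79, 2.79, 3.14, 3.14, 3.14, 3.14].

## Interface

Orientations are given as a unit quaternion [x, y, z, w].
In Python, from workcell import bot, imaging, order gives the robot as it stands.
- The arm moves only by the tool carry_out, never from a script. Its argument "moves" is a list of rows, each a list of 5 numbers: the shift along the tool's x, y, z scaled (see below), then the turn about the tool's z scaled (see below), then the opening, from -1 (shut) to 1 (fully open). In form: [[tx, ty, tz, roll, hand], ...]. A call has 1 to 20 rows; each row is the pose to reach, as a shift and turn from the pose commanded when the call began, along the tool's axes at that moment; what a row does not reach only later rows make up. The controller multiplies each number of a shift by 0.1 m and each number of a turn by 90 degrees. A row lasts 1/10 s, in which the tool goes at most 50 mm and 8.59 degrees, less where a joint would pass 70% of its speed; a pose out of reach is approached as far as the arm can. A call with a number of a shift or a turn outside -1 to 1 is refused whole. A call with a gripper value outside its range is refused whole. The fingers move at their own pace and stop on an object; the grip force is fixed at half the most. Time passes only in rows, so rows that repeat a pose let the fingers close. It gives the time, the measured TCP pose, the force and the opening at its end, in the units of the state.
- bot.get_obs(): the state, without advancing time (a new reading comes with each control period).
- imaging.camera(name): name is "side" or "top"; returns the picture (480x640x3 uint8, red, green, blue); there is no depth.
- imaging.camera_model(name): a dict with "fovy" (degrees; the focal length in pixels is half the picture's height over the tangent of half this angle, whatever the lens; pixels are square), "cx", "cy" (the principal point, pixels), "dist" ([k1, k2, p1, p2, k3] as OpenCV has them; the pictures are not rectified), "eye" and "rotation" of the camera in the world. Camera axes: x right, y up, looking along -z (the intrinsics and any distortion apply to the point x, -y, -z); pixel columns grow to the right and rows downward; lengths in m; the calibration is good to about 2 mm. A picture is of the moment at which its call begins. camera_model takes no time and is no camera call.
- order.job_done(): hands the job in, once; it reports no verdict.
The state is a dict: "clock": time; "joint_pos": joint angles; "joint_vel": joint speeds; "tau": joint torques, N m; "eef_pos": TCP position; "tool_rot": TCP orientation; "ft_force": force on the tool from outside, world axes, zero at the start; "ft_torque": the same for the moment, N m; "grip_width": finger opening in m.
Only numpy, scipy, OpenCV 4.12 (cv2) and the standard library are available. Lean on these libraries where they do the work, as an engineer would, in place of code of your own. Each camera call takes 0.05 s, during which the arm holds its last target.

## Task

Sort the finished work off the repair mat: put both steel watches in the blue-lined tray and both gold watches in the red-lined tray, each on its pillow, dial up and lying flat on the lining, and put the white drive gear back on the flatted shaft of the display drive, turned to match and fully down. Leave the opened watch in its green holder where it is.

Things in the scene. Friction and masses are not known exactly. Their poses are not given: they have to be found in the camera images.
- steel_a_mid (a point): Silver steel, white-dialled wristwatch round a beige pillow, dial up, loose, 0.10-0.20 kg. Pillow 55 (x) x 46 (y) x 36 mm high; the 20 mm wide bracelet round its middle makes it 50 mm wide (y); grip the firm bracelet sides (+y, -y). Round case 39 mm across on top, 47 mm above the underside. Point: centre, 23.5 mm above the underside; z up, x along the pillow. One of two alike.
- steel_b_mid (a point): Silver steel, white-dialled wristwatch round a beige pillow, dial up, loose, 0.10-0.20 kg. Pillow 55 (x) x 46 (y) x 36 mm high; the 20 mm wide bracelet round its middle makes it 50 mm wide (y); grip the firm bracelet sides (+y, -y). Round case 39 mm across on top, 47 mm above the underside. Point: centre, 23.5 mm above the underside; z up, x along the pillow. One of two alike.
- gold_a_mid (a point): Gold, black-dialled wristwatch round a beige pillow, dial up, loose, 0.10-0.20 kg. Pillow 55 (x) x 46 (y) x 36 mm high; the 20 mm wide bracelet round its middle makes it 50 mm wide (y); grip the firm bracelet sides (+y, -y). Round case 39 mm across on top, 47 mm above the underside. Point: centre, 23.5 mm above the underside; z up, x along the pillow. One of two alike.
- gold_b_mid (a point): Gold, black-dialled wristwatch round a beige pillow, dial up, loose, 0.10-0.20 kg. Pillow 55 (x) x 46 (y) x 36 mm high; the 20 mm wide bracelet round its middle makes it 50 mm wide (y); grip the firm bracelet sides (+y, -y). Round case 39 mm across on top, 47 mm above the underside. Point: centre, 23.5 mm above the underside; z up, x along the pillow. One of two alike.
- gear_mid (a point): White gear, loose, 0.06-0.13 kg, hub up: toothed disc 65 mm across, 8 mm thick; above it a square hub 36 x 36 mm (sides along x and y) up to 40 mm over the underside; grip the hub. D-shaped through bore: radius 10.2 mm, flat 4.7 mm from the axis on the +x side, where hub and disc bear orange marks. Point: on the bore axis, 20 mm above the underside; x towards the flat, z up.
- tray_blue_floor (a point): Fixed shallow tray, dark wood rim, dark blue lining, for the steel watches. Outside 150 (its x) x 90 (its y) mm, inside 140 x 80 mm. Point: centre of the lining's top face, 6 mm above the table; the 5 mm thick rim stands 8 mm higher. Two watches fit end to end along x, each 34 mm from the centre; z up.
- tray_red_floor (a point): Fixed shallow tray, dark wood rim, dark red lining, for the gold watches. Outside 150 (its x) x 90 (its y) mm, inside 140 x 80 mm. Point: centre of the lining's top face, 6 mm above the table; the 5 mm thick rim stands 8 mm higher. Two watches fit end to end along x, each 34 mm from the centre; z up.
- spindle (a point): Fixed drive: grey-blue box 130 x 130 x 38 mm, on it a 90 mm aluminium disc (top 45 mm above the table) with an upright steel D-shaft that does not turn: 18 mm diameter, flat 3.5 mm from the axis on +x, 32 mm tall, top 5 mm tapered in by 2 mm. An orange stripe points where the flat faces. Point: on the axis at the disc's top, where the gear's underside rests; x to the flat, z up.
- opened_mid (a point): Opened watch, works showing, in a dark green round holder 62 mm across with two jaws, 26 mm high, loose, 0.30 kg; mid-repair, to be left where it is. Point: on its axis, 12 mm above its underside.
Not all that is in view belongs to the job. What is shaped like the part that bears tray_blue_floor but turquoise is not meant.

How it is judged:
At the end, for the whole second after the job is handed in: Steel watches in the blue tray, gold in the red: centres within 50 mm along and 22 mm across of its centre, flat on the lining (4 mm, 0.12 rad), dial up. Gear on the shaft: within 4 mm of the axis, down to 3 mm, level to 0.08 rad, turned to 0.35 rad. All five released and at rest (x of steel_a_mid in the frame of tray_blue_floor between -0.05 and 0.05 m and y of steel_a_mid in the frame of tray_blue_floor between -0.022 and 0.022 m and z of steel_a_mid in the frame of tray_blue_floor between 0.0195 and 0.0275 m and angle between each of steel_a_mid, steel_b_mid, gold_a_mid, gold_b_mid's own z axis and vertical below 0.12 rad and x of steel_b_mid in the frame of tray_blue_floor between -0.05 and 0.05 m and y of steel_b_mid in the frame of tray_blue_floor between -0.022 and 0.022 m and z of steel_b_mid in the frame of tray_blue_floor between 0.0195 and 0.0275 m and x of gold_a_mid in the frame of tray_red_floor between -0.05 and 0.05 m and y of gold_a_mid in the frame of tray_red_floor between -0.022 and 0.022 m and z of gold_a_mid in the frame of tray_red_floor between 0.0195 and 0.0275 m and x of gold_b_mid in the frame of tray_red_floor between -0.05 and 0.05 m and y of gold_b_mid in the frame of tray_red_floor between -0.022 and 0.022 m and z of gold_b_mid in the frame of tray_red_floor between 0.0195 and 0.0275 m and horizontal distance between gear_mid and spindle below 0.004 m and z of gear_mid in the frame of spindle between 0.017 and 0.023 m and angle between gear_mid's own z axis and vertical below 0.08 rad and angle between the x axis of gear_mid and the x axis of spindle, either way round below 0.35 rad and linear speed of each of steel_a, steel_b, gold_a, gold_b, gear below 0.02 m/s); the robot touches nothing.
It fails at once if the opened watch in its holder is moved by more than 15 mm (distance of opened_mid from where it was at the start of the episode above 0.015 m).
It fails at once if the opened watch in its holder is tipped over (angle between opened_mid's own z axis and vertical above 0.5 rad).
It also fails if it takes over 128 s, if anything falls off the work surface, if the arm or the gripper's body presses on something with over 40 N, if the wrist force passes 120 N, or if a joint passes its speed limit or range.

## Working session

There is one attempt and no reset: what is moved stays moved. The work goes in short steps, Python scripts to look and compute and a tool call to move; the robot and the scene stay as the last step left them, time stands still between calls to the robot, and variables do not carry over. Pictures are saved under pics/ and viewed, and the job is handed in when it is done.

Besides the shell and the picture viewer there is one more tool, called after "Call:" as name(argument=value, ...), one argument or row to a line, values as JSON. carry_out: Moves the arm, as the interface text tells. Its arguments: {"type":"object","properties":{"moves":{"type":"array","items":{"type":"array","items":{"type":"number","minimum":-1,"maximum":1}}}},"required":["moves"]}

```bash
ls; mkdir -p pics; python3 - <<'E'
from workcell import bot, imaging, order
import cv2
for n in ("top","side"):
    im=imaging.camera(n); cv2.imwrite(f"pics/{n}0.png",im[:,:,::-1]); m=imaging.camera_model(n); print(n,m)
print(bot.get_obs())
E
```

```text
pics
top {'fovy': 57.53535013345253, 'cx': 318.53425681194307, 'cy': 239.89435659078265, 'dist': array([-0.04431413,  0.        ,  0.        ,  0.        ,  0.        ]), 'eye': array([0.40339353, 0.01871841, 0.91917155]), 'rotation': array([ 0.00799253, -0.03426291, -0.70011872,  0.71315913])}
side {'fovy': 42.43718500917474, 'cx': 317.2367886115231, 'cy': 246.42097393817656, 'dist': array([-0.01960719,  0.        ,  0.        ,  0.        ,  0.        ]), 'eye': array([-0.17385093,  0.90894416,  0.93919559]), 'rotation': array([-0.12248062,  0.41615911,  0.85771722, -0.27591895])}
{'clock': 0.1, 'joint_pos': array([-1.18797902e+00,  2.41326681e-01,  3.89264463e-03,  1.33520852e+00,
       -4.59853772e-06,  1.57077605e+00]), 'joint_vel': array([-4.91172616e-04,  9.46410380e-04,  3.60604906e-03, -2.27748906e-03,
       -2.02668346e-03, -9.02581222e-05]), 'tau': array([ 2.08554275e-04, -3.73136187e+01,  2.53010738e+01,  1.08540547e-02,
        2.25547257e-05,  2.15590042e-06]), 'eef_pos': array([ 0.1865773 , -0.46333868,  0.25552027]), 'tool_rot': array([ 8.28719787e-01, -5.59662990e-01, -7.66279772e-04, -5.14743212e-04]), 'ft_force': array([-0.33358482,  0.44151586,  0.40133782]), 'ft_torque': array([-0.03017094,  0.02444926, -0.01121893]), 'grip_width': 0.08515507584310093}
```

View pics/top0.png

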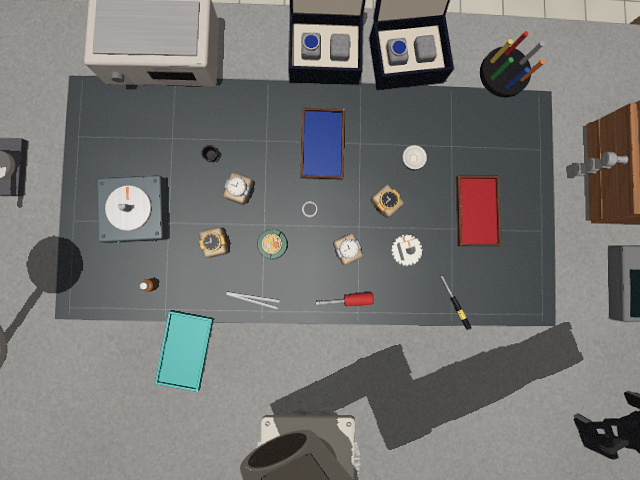

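View pics/side0.png

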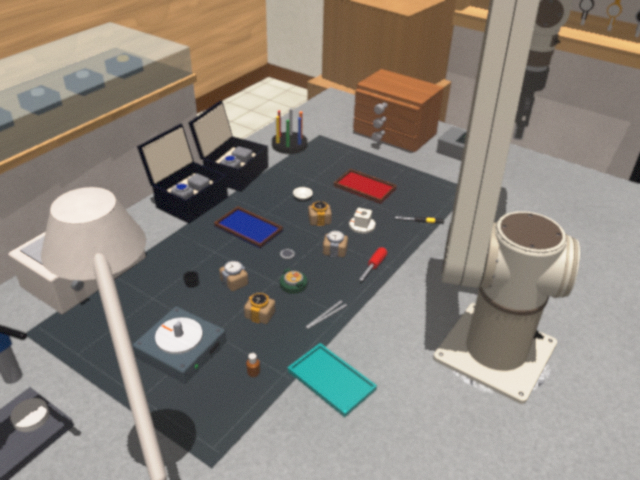

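Lookalikes in the top view:
- Steel watches: (239,187) and (348,248). The blue display watches in the boxes at (311,42) and (399,48) are not them.
- Gold watches: (213,241) and (388,200). The opened watch at (272,243) stays.
- Gear: (406,250). The white dish at (414,157) is not it.
- Blue tray: (323,143). The turquoise one at (185,350) is a decoy.
- Red tray: (478,210).
- Spindle: (131,207).

I'll check these choices in close crops.

```bash
python3 - <<'E'
import cv2, numpy as np
im=cv2.imread("pics/top0.png")
P=[(239,187),(348,248),(213,241),(388,200),(406,250),(131,207)]
t=[cv2.resize(im[y-22:y+22,x-22:x+22],(264,264),interpolation=cv2.INTER_CUBIC) for x,y in P]
cv2.imwrite("pics/crop0.png",np.vstack([np.hstack(t[:3]),np.hstack(t[3:])]))
E
```

```text
(no output)
```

View pics/crop0.png

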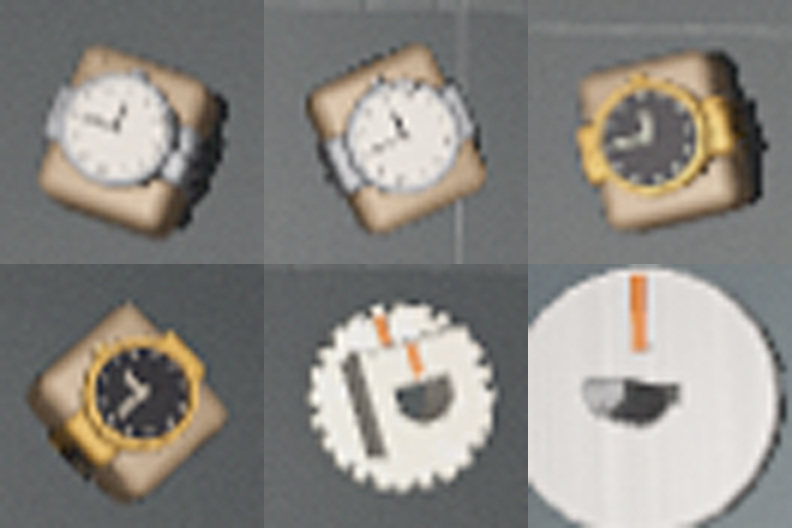

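```bash
cat > h.py <<'E'
import numpy as np, cv2
from scipy.spatial.transform import Rotation as R
from workcell import bot, imaging, order
def cam(n):
    m=imaging.camera_model(n); f=240/np.tan(np.radians(m['fovy']/2))
    K=np.array([[f,0,m['cx']],[0,f,m['cy']],[0,0,1]]); return K,np.array(m['dist']),np.array(m['eye']),R.from_quat(m['rotation']).as_matrix()
def cast(n,uv,z):
    K,d,e,M=cam(n); uv=np.asarray(uv,float).reshape(-1,1,2)
    p=cv2.undistortPoints(uv,K,d).reshape(-1,2)
    r=np.c_[p[:,0],-p[:,1],-np.ones(len(p))]@M.T
    return e+r*((z-e[2])/r[:,2])[:,None]
def proj(n,X):
    K,d,e,M=cam(n); c=(np.atleast_2d(X)-e)@M; c=c*[1,-1,-1]
    return cv2.projectPoints(c.reshape(-1,1,3),np.zeros(3),np.zeros(3),K,d)[0].reshape(-1,2)
def blobs(mask,box,mn=8):
    x0,y0,x1,y1=box; m=np.zeros_like(mask,np.uint8); m[y0:y1,x0:x1]=mask[y0:y1,x0:x1]
    cs,_=cv2.findContours(m,cv2.RETR_EXTERNAL,cv2.CHAIN_APPROX_NONE)
    return sorted([c for c in cs if len(c)>mn],key=lambda c:-cv2.contourArea(c))
def grab(n,name=None):
    im=imaging.camera(n)[:,:,::-1].copy()
    if name: cv2.imwrite(f"pics/{name}.png",im)
    return im
E
cat > m0.py <<'E'
from h import *
im=cv2.imread("pics/top0.png"); hsv=cv2.cvtColor(im,cv2.COLOR_BGR2HSV); H,S,V=[hsv[:,:,i].astype(int) for i in range(3)]
def box(c,r): return (c[0]-r,c[1]-r,c[0]+r,c[1]+r)
# trays
for nm,mask,c in (("blue",(H>100)&(H<130)&(S>150)&(V>60),(323,143)),("red",((H<8)|(H>172))&(S>150)&(V>60),(478,210))):
    k=blobs(mask,box(c,50))[0]; r=cv2.minAreaRect(k); pts=cast('top',cv2.boxPoints(r),0.006)
    w=cast('top',[r[0]],0.006)[0]; a=pts[1]-pts[0]; b=pts[2]-pts[1]
    if np.linalg.norm(a)<np.linalg.norm(b): a,b=b,a
    print(nm,r[0],w.round(4),'len',np.linalg.norm(a).round(4),np.linalg.norm(b).round(4),'yaw',np.degrees(np.arctan2(a[1],a[0])).round(1))
# watches
for nm,c in (("s1",(239,187)),("s2",(348,248)),("g1",(213,241)),("g2",(388,200))):
    b=box(c,22)
    beige=(H>8)&(H<22)&(S>50)&(S<150)&(V>110)
    if nm[0]=='s': br=(S<45)&(V>125)
    else: br=(H>14)&(H<30)&(S>=150)&(V>100)
    m=((br|beige).astype(np.uint8))
    k=blobs(m,b)[0]; hull=cv2.convexHull(k)
    # bracelet+case mask
    full=np.zeros(im.shape[:2],np.uint8); full[b[1]:b[3],b[0]:b[2]]=br[b[1]:b[3],b[0]:b[2]]
    kk=blobs(full,b); pts=np.vstack([q for q in kk if cv2.contourArea(q)>3]); 
    f2=np.zeros_like(full); cv2.drawContours(f2,[q for q in kk if cv2.contourArea(q)>3],-1,1,-1)
    # case = opening with big disc
    op=cv2.morphologyEx(f2,cv2.MORPH_OPEN,cv2.getStructuringElement(cv2.MORPH_ELLIPSE,(15,15)))
    ko=blobs(op,b)[0]; e=cv2.fitEllipse(ko)
    ys,xs=np.nonzero(f2); q=np.c_[xs,ys]; w=cast('top',q,0.03)[:,:2]; cc,ev=np.linalg.eigh(np.cov(w.T)); ax=ev[:,1]
    rr=cv2.minAreaRect(k)
    P=cast('top',[e[0]],0.045)[0]
    bp=cv2.boxPoints(rr); wp=cast('top',bp,0.02); d=wp[1]-wp[0]
    print(nm,'case',np.round(e[0],1),np.round(e[1],1),P.round(4),'bracelet axis deg',np.degrees(np.arctan2(ax[1],ax[0])).round(1),np.sqrt(cc).round(4),'rect',np.degrees(np.arctan2(d[1],d[0])).round(1),[np.linalg.norm(wp[1]-wp[0]).round(3),np.linalg.norm(wp[2]-wp[1]).round(3)])
# gear
white=(V>150)&(S<60)
k=blobs(white,box((406,250),24))[0]; (cx,cy),rad=cv2.minEnclosingCircle(k); e=cv2.fitEllipse(cv2.convexHull(k))
print('gear',(cx,cy),rad,e,cast('top',[(cx,cy)],0.008),cast('top',[e[0]],0.008))
org=(H>4)&(H<22)&(S>130)&(V>150)
for c,z in (((406,250),(0.008,0.04)),((131,207),(0.045,))):
    for q in blobs(org,box(c,30),3):
        M=np.zeros(im.shape[:2],np.uint8); cv2.drawContours(M,[q],-1,1,-1); ys,xs=np.nonzero(M&org); print('orange',c,len(xs),xs.mean(),ys.mean(),[cast('top',[(xs.mean(),ys.mean())],zz)[0].round(4) for zz in z])
dark=(V<120)
M=np.zeros(im.shape[:2],np.uint8)
for q in blobs(dark,(402,240,420,258),5):
    mu=cv2.moments(q); print('gear dark',cv2.contourArea(q),mu['m10']/max(mu['m00'],1),mu['m01']/max(mu['m00'],1),cv2.boundingRect(q))
k=blobs((V>175)&(S<40),box((131,207),40))[0]; k=cv2.convexHull(k); e=cv2.fitEllipse(k); print('disc',e,cast('top',[e[0]],0.045))
box_=blobs((S>20)&(H>85)&(H<115)&(V>60),box((131,210),45))[0]; r=cv2.minAreaRect(box_); print('box',r,cast('top',[r[0]],0.038))
k=blobs((S>60)&(H>40)&(H<90),box((272,243),25))[0]; e=cv2.fitEllipse(k);print('opened',e,cast('top',[e[0]],0.015))
E
python3 m0.py
```

```text
blue (322.2996520996094, 142.91351318359375) [ 0.6652 -0.0192  0.006 ] len 0.1371 0.0795 yaw -0.4
red (478.4375915527344, 210.5015869140625) [ 0.5283 -0.357   0.006 ] len 0.1427 0.0807 yaw -179.1
s1 case [235.4 185.9] [17.7 18.7] [0.5614 0.1557 0.045 ] bracelet axis deg 66.3 [0.0097 0.0122] rect -16.4 [np.float64(0.055), np.float64(0.05)]
s2 case [348.8 248.6] [17.5 18.4] [ 0.4397 -0.0745  0.045 ] bracelet axis deg 116.7 [0.0096 0.0121] rect -62.4 [np.float64(0.048), np.float64(0.074)]Traceback (most recent call last):
  File "m0.py", line 20, in <module>
    kk=blobs(full,b); pts=np.vstack([q for q in kk if cv2.contourArea(q)>3]);
                          ~~~~~~~~~^^^^^^^^^^^^^^^^^^^^^^^^^^^^^^^^^^^^^^^^^
    return _nx.concatenate(arrs, 0, dtype=dtype, casting=casting)
           ~~~~~~~~~~~~~~~^^^^^^^^^^^^^^^^^^^^^^^^^^^^^^^^^^^^^^^
ValueError: need at least one array to concatenate
```

```bash
python3 - <<'E'
s=open('m0.py').read()
s=s.replace("(S>=150)&(V>100)","(S>=125)&(V>70)")
s=s.replace("    kk=blobs(full,b);","    full=cv2.morphologyEx(full,cv2.MORPH_CLOSE,np.ones((3,3),np.uint8))\n    kk=blobs(full,b,4);")
open('m0.py','w').write(s)
E
python3 m0.py
```

```text
blue (322.2996520996094, 142.91351318359375) [ 0.6652 -0.0192  0.006 ] len 0.1371 0.0795 yaw -0.4
red (478.4375915527344, 210.5015869140625) [ 0.5283 -0.357   0.006 ] len 0.1427 0.0807 yaw -179.1
s1 case [235.7 186.1] [17.6 19.5] [0.5611 0.1551 0.045 ] bracelet axis deg 66.2 [0.0096 0.0125] rect -16.4 [np.float64(0.055), np.float64(0.05)]
s2 case [348.6 248.4] [18.  19.6] [ 0.4401 -0.074   0.045 ] bracelet axis deg 124.9 [0.0095 0.0169] rect -62.4 [np.float64(0.048), np.float64(0.074)]Traceback (most recent call last):
  File "m0.py", line 25, in <module>
    ko=blobs(op,b)[0]; e=cv2.fitEllipse(ko)
       ~~~~~~~~~~~^^^
IndexError: list index out of range
```

```bash
cat > m1.py <<'E'
from h import *
im=cv2.imread("pics/top0.png"); out=[]
for nm,c in (("s1",(239,187)),("s2",(348,248)),("g1",(213,241)),("g2",(388,200))):
    x,y=c; s=12
    cr=cv2.resize(im[y-22:y+22,x-22:x+22],None,fx=s,fy=s,interpolation=cv2.INTER_CUBIC)
    g=cv2.GaussianBlur(cv2.cvtColor(cr,cv2.COLOR_BGR2GRAY),(0,0),4)
    ci=cv2.HoughCircles(g,cv2.HOUGH_GRADIENT_ALT,1.5,100,param1=60,param2=0.5,minRadius=95,maxRadius=125)
    hsv=cv2.cvtColor(cr,cv2.COLOR_BGR2HSV); H,S,V=[hsv[:,:,i].astype(int) for i in range(3)]
    br=((S<48)&(V>115)) if nm[0]=='s' else ((H>14)&(H<32)&(S>130)&(V>60))
    if ci is None: print(nm,'none'); continue
    u,v,r=ci[0][0]
    yy,xx=np.mgrid[:cr.shape[0],:cr.shape[1]]; d=np.hypot(xx-u,yy-v)
    ends=br&(d>r*1.08)&(d<r*2.0)
    ends=cv2.morphologyEx(ends.astype(np.uint8),cv2.MORPH_OPEN,np.ones((13,13)))
    n,l,st,ce=cv2.connectedComponentsWithStats(ends)
    idx=1+np.argsort(-st[1:,4])[:3]
    f=lambda a,b:((a+.5)/s-.5+x-22,(b+.5)/s-.5+y-22)
    P=cast('top',[f(u,v)],0.045)[0]
    print(nm,'r',r/s,np.round(f(u,v),1),P.round(4))
    E=[cast('top',[f(*ce[i])],0.025)[0] for i in idx]; print([(int(st[i,4]),np.round(f(*ce[i]),1)) for i in idx])
    if len(E)>1: d=E[0]-E[1]; print('  brac axis',np.degrees(np.arctan2(d[1],d[0])).round(1))
    cv2.circle(cr,(int(u),int(v)),int(r),(0,0,255),2); cr[ends>0]=(255,0,255); out.append(cv2.resize(cr,(264,264)))
cv2.imwrite('pics/m1.png',np.hstack(out[:3]) if len(out)<4 else np.vstack([np.hstack(out[:2]),np.hstack(out[2:])]))
E
python3 m1.py; sed -n '/^# gear/,$p' m0.py > t; sed -n 1,3p m0.py|cat - t>m2.py; python3 m2.py
```

```text
s1 none
s2 none
g1 none
g2 none
gear (406.29364013671875, 249.89682006835938) 15.732043266296387 ((406.4899597167969, 249.74624633789062), (30.389801025390625, 31.184436798095703), 146.08621215820312) [[ 0.44077247 -0.20001755  0.008     ]] [[ 0.44109749 -0.2004342   0.008     ]]
orange (406, 250) 4 408.5 243.5 [array([ 0.4544, -0.2047,  0.008 ]), array([ 0.4526, -0.1968,  0.04  ])]
orange (406, 250) 4 403.25 238.5 [array([ 0.4647, -0.1934,  0.008 ]), array([ 0.4625, -0.1859,  0.04  ])]
orange (131, 207) 19 126.63157894736842 191.57894736842104 [array([0.5454, 0.373 , 0.045 ])]
gear dark 31.5 410.2010582010582 250.38624338624336 (406, 247, 9, 7)
disc ((127.33131408691406, 207.5778350830078), (44.02916717529297, 45.25938415527344), 48.77776336669922) [[0.51322382 0.37005141 0.045     ]]
box ((129.1516571044922, 208.63951110839844), (64.98528289794922, 64.27755737304688), 87.61405944824219) [[0.51202379 0.36909429 0.038     ]]
opened ((282.2560119628906, 241.6206817626953), (7.603398323059082, 18.595191955566406), 169.96292114257812) [[0.45279061 0.06053546 0.015     ]]Traceback (most recent call last):
  File "m1.py", line 23, in <module>
    cv2.imwrite('pics/m1.png',np.hstack(out[:3]) if len(out)<4 else np.vstack([np.hstack(out[:2]),np.hstack(out[2:])]))
                              ~~~~~~~~~^^^^^^^^^
    return _nx.concatenate(arrs, 1, dtype=dtype, casting=casting)
           ~~~~~~~~~~~~~~~^^^^^^^^^^^^^^^^^^^^^^^^^^^^^^^^^^^^^^^
ValueError: need at least one array to concatenate
```

```bash
sed -i 's/ci=cv2.HoughCircles.*/ci=cv2.HoughCircles(g,cv2.HOUGH_GRADIENT,1,300,param1=60,param2=12,minRadius=100,maxRadius=128)/' m1.py; python3 m1.py
```

```text
s1 r 10.333333 [234.8 185.6] [0.5621 0.157  0.045 ]
[(3934, array([246.4, 190.6]))]
s2 none
g1 r 8.875 [232.3 237.9] [0.4566 0.1587 0.045 ]
[(484, array([219.4, 236.6])), (459, array([222.1, 235.5])), (365, array([220.7, 244. ]))]
  brac axis 112.1
g2 r 8.425 [389.2 199.9] [ 0.5402 -0.1556  0.045 ]
[(4270, array([379.2, 207.4])), (2770, array([395.9, 192.7])), (477, array([379.7, 202.7]))]
  brac axis 132.4
```

View pics/m1.png

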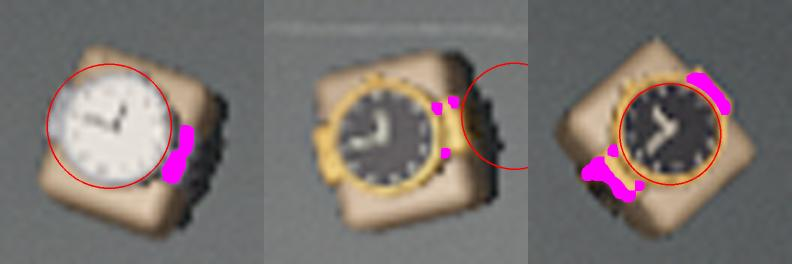

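```bash
cat > m1.py <<'E'
from h import *
im=cv2.imread("pics/top0.png"); out=[]
for nm,c in (("s1",(239,187)),("s2",(348,248)),("g1",(213,241)),("g2",(388,200))):
    x,y=c; s=12
    cr=cv2.resize(im[y-22:y+22,x-22:x+22],None,fx=s,fy=s,interpolation=cv2.INTER_CUBIC)
    hsv=cv2.cvtColor(cr,cv2.COLOR_BGR2HSV); H,S,V=[hsv[:,:,i].astype(int) for i in range(3)]
    beige=(H>5)&(H<22)&(S>48)&(S<125)&(V>95)
    br=((S<48)&(V>115)) if nm[0]=='s' else ((H>14)&(H<32)&(S>125)&(V>60))
    dial=((S<40)&(V>190)) if nm[0]=='s' else (V<110)&(S<60)
    dial=cv2.morphologyEx(dial.astype(np.uint8),cv2.MORPH_OPEN,cv2.getStructuringElement(cv2.MORPH_ELLIPSE,(31,31)))
    yy,xx=np.mgrid[:cr.shape[0],:cr.shape[1]]
    cs,_=cv2.findContours(dial,cv2.RETR_EXTERNAL,cv2.CHAIN_APPROX_NONE)
    cs=[q for q in cs if not (q.min()<=1 or q.max()>=cr.shape[0]-2) and cv2.contourArea(q)>4000]
    if not cs: print(nm,'no dial'); continue
    k=max(cs,key=cv2.contourArea); e=cv2.fitEllipse(cv2.convexHull(k)); u,v=e[0]; r=19.5/2.0*s
    d=np.hypot(xx-u,yy-v); ends=br&(d>r*1.1)&(d<r*1.9)
    ends=cv2.morphologyEx(ends.astype(np.uint8),cv2.MORPH_OPEN,np.ones((13,13)))
    n,l,st,ce=cv2.connectedComponentsWithStats(ends)
    idx=1+np.argsort(-st[1:,4])[:3]
    f=lambda a,b:((a+.5)/s-.5+x-22,(b+.5)/s-.5+y-22)
    P=cast('top',[f(u,v)],0.046)[0]
    print(nm,'d',np.round(np.array(e[1])/s,1),np.round(f(u,v),1),P.round(4))
    print([(int(st[i,4]),np.round(f(*ce[i]),1)) for i in idx])
    for i in idx:
        q=cast('top',[f(*ce[i])],0.03)[0]-P; print('   axis P->end',np.degrees(np.arctan2(q[1],q[0])).round(1))
    hull=cv2.convexHull(np.argwhere(cv2.morphologyEx((beige).astype(np.uint8),cv2.MORPH_OPEN,np.ones((9,9)))>0)[:,::-1].astype(np.int32))
    rr=cv2.minAreaRect(hull); bp=cv2.boxPoints(rr); wp=cast('top',[f(*p) for p in bp],0.03)
    for i in (0,1):
        a=wp[i+1]-wp[i]; print('   rect side',np.linalg.norm(a).round(4),np.degrees(np.arctan2(a[1],a[0])).round(1))
    print('   rect centre @.02',cast('top',[f(*rr[0])],0.02)[0].round(4))
    cv2.drawContours(cr,[bp.astype(int)],-1,(0,255,0),2)
    cv2.ellipse(cr,e,(0,0,255),2); cr[ends>0]=(255,0,255); out.append(cv2.resize(cr,(264,264)))
out+= [np.zeros_like(out[0])]*(4-len(out))
cv2.imwrite('pics/m1.png',np.vstack([np.hstack(out[:2]),np.hstack(out[2:])]))
E
python3 m1.py
```

```text
s1 d [17.3 17.5] [235.8 186. ] [0.561  0.1548 0.046 ]
[(3546, array([246.6, 190.5])), (332, array([224.5, 186.1]))]
   axis P->end -106.5
   axis P->end 85.1
   rect side 0.0558 -17.5
   rect side 0.0462 -108.5
   rect centre @.02 [0.5626 0.1564 0.02  ]
s2 d [17.2 17.6] [348.8 248.4] [ 0.4401 -0.0743  0.046 ]
[(10661, array([334.3, 254.8])), (4195, array([351.1, 265. ])), (2759, array([338.4, 253.1]))]
   axis P->end 115.1
   axis P->end -168.1
   axis P->end 115.6
   rect side 0.0464 -63.8
   rect side 0.0556 -154.0
   rect centre @.02 [ 0.4405 -0.0753  0.02  ]
g1 d [10.3 13.7] [211.4 241.7] [0.4482 0.1998 0.046 ]
[(3003, array([223.5, 238.9])), (305, array([200.1, 241.1]))]
   axis P->end -71.4
   axis P->end 86.4
   rect side 0.0501 -75.9
   rect side 0.056 -165.6
   rect centre @.02 [0.448  0.2054 0.02  ]
g2 no dial
```

View pics/m1.png

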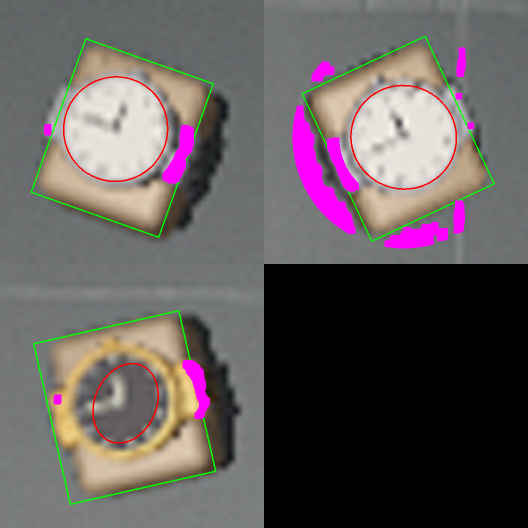

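```bash
cat > m3.py <<'E'
from h import *
im=cv2.imread("pics/top0.png"); out=[]
for nm,c in (("g1",(213,241)),("g2",(388,200))):
    x,y=c; s=12
    cr=cv2.resize(im[y-22:y+22,x-22:x+22],None,fx=s,fy=s,interpolation=cv2.INTER_CUBIC)
    hsv=cv2.cvtColor(cr,cv2.COLOR_BGR2HSV); H,S,V=[hsv[:,:,i].astype(int) for i in range(3)]
    f=lambda a,b:((a+.5)/s-.5+x-22,(b+.5)/s-.5+y-22)
    gold=((H>12)&(H<32)&(S>120)&(V>60)).astype(np.uint8)
    # dial = hole of gold ring
    gold=cv2.morphologyEx(gold,cv2.MORPH_CLOSE,np.ones((9,9)))
    cs,hi=cv2.findContours(gold,cv2.RETR_CCOMP,cv2.CHAIN_APPROX_NONE)
    holes=[q for q,h in zip(cs,hi[0]) if h[3]>=0]
    k=max(holes,key=cv2.contourArea) if holes else None
    if k is not None:
        e=cv2.fitEllipse(cv2.convexHull(k)); print(nm,'dial d',np.round(np.array(e[1])/s,1),cast('top',[f(*e[0])],0.046)[0].round(4)); cv2.ellipse(cr,e,(0,0,255),2)
    beige=((H>5)&(H<22)&(S>48)&(S<110)&(V>95)&(gold==0)).astype(np.uint8)
    beige=cv2.morphologyEx(beige,cv2.MORPH_OPEN,np.ones((25,25)))
    hull=cv2.convexHull(np.argwhere(beige>0)[:,::-1].astype(np.int32))
    rr=cv2.minAreaRect(hull); bp=cv2.boxPoints(rr); wp=cast('top',[f(*p) for p in bp],0.03)
    for i in (0,1):
        a=wp[i+1]-wp[i]; print('   rect side',np.linalg.norm(a).round(4),np.degrees(np.arctan2(a[1],a[0])).round(1))
    print('   rect centre @.025',cast('top',[f(*rr[0])],0.025)[0].round(4))
    cv2.drawContours(cr,[bp.astype(int)],-1,(0,255,0),2); cr[gold>0]=(255,0,255)
    out.append(cv2.resize(cr,(264,264)))
cv2.imwrite('pics/m3.png',np.hstack(out))
E
python3 m3.py
```

```text
g1 dial d [2.9 6.6] [0.451  0.1791 0.046 ]
   rect side 0.0456 -75.8
   rect side 0.0559 -165.4
   rect centre @.025 [0.4483 0.2022 0.025 ]
g2 dial d [16.  16.4] [ 0.5416 -0.155   0.046 ]
   rect side 0.0476 -46.9
   rect side 0.0555 -137.1
   rect centre @.025 [ 0.542  -0.1556  0.025 ]
```

View pics/m3.png

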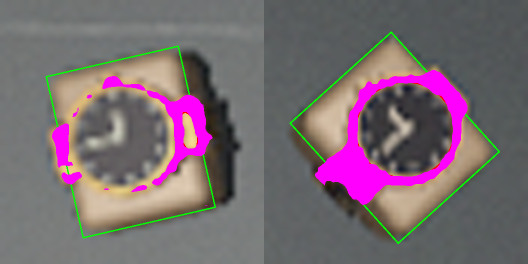

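Call:
carry_out(
  moves=[
    [-0.2,-0.5,0,-0.1,1],
    [-0.5,-1,0,-0.2,1],
    [-0.5,-1,0,-0.3,1],
    [-0.5,-1,0,-0.4,1],
    [-0.5,-1,0,-0.5,1],
    [-0.5,-1,0,-0.6,1],
    [-0.5,-1,0,-0.7,1],
    [-0.5,-1,0,-0.8,1],
    [-0.5,-1,0,-0.9,1],
    [-0.5,-1,0,-0.95,1],
    [-0.5,-1,0,-1,1],
    [-0.5,-1,0,-1,1],
  ],
)

```text
clock: 1.3
eef_pos: [0.2607, -0.3798, 0.2559]
tool_rot: [0.982, 0.19, -0.0, -0.0]
ft_force: [-1.0, -0.4, -0.2]
grip_width: 0.0853
```

```bash
cat >> h.py <<'E'
def st():
    o=bot.get_obs(); M=R.from_quat(o['tool_rot']).as_matrix()
    yaw=np.degrees(np.arctan2(M[1,0],M[0,0])); return o,M,yaw
def go(x,y,z,yaw):
    o,M,y0=st(); d=M.T@(np.array([x,y,z])-o['eef_pos']); dr=-(yaw-y0); dr=(dr+180)%360-180
    print('t %.2f'%o['clock'],'pos',o['eef_pos'].round(4),'yaw %.1f'%y0,'tilt %.3f'%np.degrees(np.arccos(-M[2,2])),'j',o['joint_pos'].round(2),'F',o['ft_force'].round(1),'w %.4f'%o['grip_width'])
    print('  shift units',(d/0.1).round(3),'roll units %.3f'%(dr/90))
E
python3 -c "
from h import *
go(.441,-.2,.13,106)"
```

```text
t 1.30 pos [ 0.2607 -0.3798  0.2559] yaw 21.9 tilt 0.061 j [-0.97  0.16 -0.09  1.32 -0.    0.22] F [-1.  -0.4 -0.2] w 0.0853
  shift units [ 2.344 -0.994  1.259] roll units -0.934
```

Call:
carry_out(
  moves=[
    [0.4,-0.3,0.2,-0.1,1],
    [0.8,-0.7,0.5,-0.2,1],
    [1,-0.9,0.5,-0.3,1],
    [1,-0.9,0.5,-0.4,1],
    [1,-0.9,0.5,-0.5,1],
    [1,-0.9,0.5,-0.6,1],
    [1,-0.9,0.5,-0.7,1],
    [1,-0.9,0.5,-0.76,1],
    [1,-0.9,0.5,-0.76,1],
  ],
)

```text
clock: 2.2
eef_pos: [0.3198, -0.2591, 0.2061]
tool_rot: [0.706, 0.709, -0.0, -0.0]
ft_force: [-0.1, -0.1, 0.5]
grip_width: 0.0855
```

Call:
carry_out(
  moves=[
    [0.3,0.5,0.1,-0.1,1],
    [0.59,0.9,0.3,-0.17,1],
    [0.59,1,0.3,-0.17,1],
    [0.59,1,0.3,-0.17,1],
  ],
)

```text
clock: 2.6
eef_pos: [0.4214, -0.1984, 0.1752]
tool_rot: [0.605, 0.797, 0.0, -0.001]
ft_force: [-0.9, -0.6, -0.4]
grip_width: 0.0851
```

```bash
python3 -c "
from h import *
go(.441,-.2,.13,106)
im=grab('top','t1'); cv2.imwrite('pics/t1c.png',cv2.resize(im[200:300,350:460],None,fx=6,fy=6,interpolation=cv2.INTER_CUBIC))
grab('side','s1')
"
```

```text
t 2.60 pos [ 0.4214 -0.1984  0.1752] yaw 105.6 tilt 0.062 j [-0.44  0.23 -0.23  1.11  0.   -0.71] F [-0.9 -0.6 -0.4] w 0.0851
  shift units [-0.069  0.185  0.452] roll units -0.004
```

View pics/t1c.png

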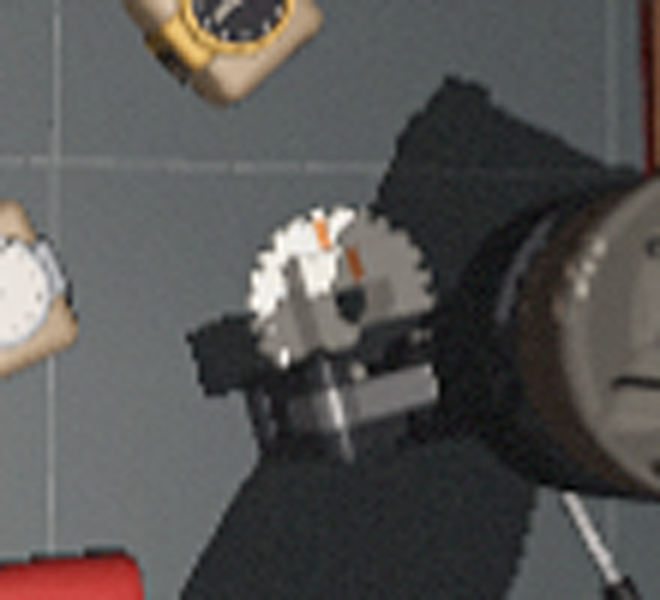

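View pics/s1.png

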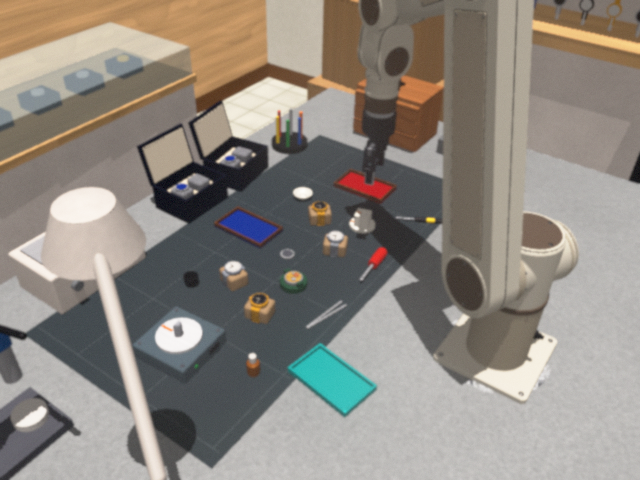

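The gear is the toothed part at (406,250), under the open gripper. Descending onto the hub.

Call:
carry_out(
  moves=[
    [-0.07,0.19,0.2,0,1],
    [-0.07,0.19,0.6,0,1],
    [-0.07,0.19,0.9,0,1],
    [-0.07,0.19,0.9,0,1],
    [-0.07,0.19,0.9,0,1],
  ],
)

```text
clock: 3.2
eef_pos: [0.439, -0.2019, 0.0869]
tool_rot: [0.605, 0.796, -0.0, -0.0]
ft_force: [-0.3, 0.1, 1.2]
grip_width: 0.0852
```

```bash
python3 -c "
from h import *
go(.441,-.2,.037,106)
im=grab('top','t2'); cv2.imwrite('pics/t2c.png',cv2.resize(im[200:300,350:460],None,fx=6,fy=6,interpolation=cv2.INTER_CUBIC))
print(proj('top',[[.441,-.2,.04]]))
"
```

```text
t 3.20 pos [ 0.439  -0.2019  0.0869] yaw 105.5 tilt 0.050 j [-0.43  0.36 -0.31  0.9  -0.   -0.7 ] F [-0.3  0.1  1.2] w 0.0852
  shift units [0.013 0.025 0.499] roll units -0.006
[[410.0219252  249.20882394]]
```

View pics/t2c.png

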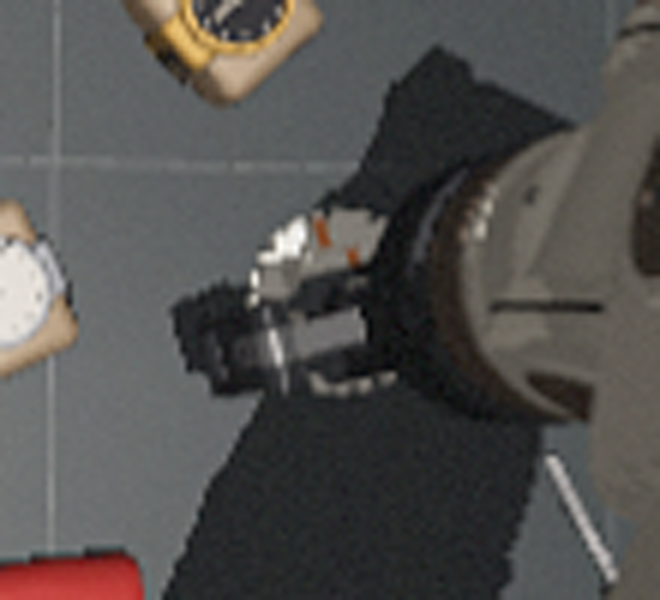

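Call:
carry_out(
  moves=[
    [0.01,0.02,0.2,-0.01,1],
    [0.01,0.02,0.4,-0.01,1],
    [0.01,0.02,0.49,-0.01,1],
    [0.01,0.02,0.49,-0.01,1],
    [0.01,0.02,0.49,-0.01,-1],
    [0.01,0.02,0.49,-0.01,-1],
    [0.01,0.02,0.49,-0.01,-1],
    [0.01,0.02,0.49,-0.01,-1],
    [0.01,0.02,0.49,-0.01,-1],
    [0.01,0.02,0.49,-0.01,-1],
    [0.01,0.02,0.49,-0.01,-1],
    [0.01,0.02,0.49,-0.01,-1],
  ],
)

```text
clock: 4.45
eef_pos: [0.4424, -0.2002, 0.0383]
tool_rot: [0.598, 0.801, 0.0, 0.001]
ft_force: [-0.2, 0.3, 5.3]
grip_width: 0.0351
```

```bash
python3 -c "
from h import *
go(.441,-.2,.037,106)
"
```

```text
t 4.45 pos [ 0.4424 -0.2002  0.0383] yaw 106.5 tilt 0.126 j [-0.42  0.42 -0.36  0.78 -0.   -0.71] F [-0.2  0.3  5.3] w 0.0351
  shift units [ 0.006 -0.013  0.013] roll units 0.006
```

Call:
carry_out(
  moves=[
    [0,0,-0.1,0,-1],
    [0,0,-0.3,0,-1],
    [0,0,-0.6,0.08,-1],
    [0,0,-1,0.14,-1],
    [0,0,-1,0.14,-1],
    [0,0,-1,0.14,-1],
  ],
)

```text
clock: 5.05
eef_pos: [0.442, -0.2, 0.1385]
tool_rot: [0.682, 0.731, 0.0, 0.001]
ft_force: [0.2, 0.3, -1.7]
grip_width: 0.0352
```

```bash
cat > m4.py <<'E'
from h import *
im=grab('side','s2')
go(.5132,.370,.2,94)
s=2
hsv=cv2.cvtColor(im,cv2.COLOR_BGR2HSV); H,S,V=[hsv[:,:,i].astype(int) for i in range(3)]
k=blobs((V>165)&(S<50),(140,300,220,370))[0]; k=cv2.convexHull(k); e=cv2.fitEllipse(k); print('side disc',e,cast('side',[e[0]],.045))
cv2.imwrite('pics/s2c.png',cv2.resize(im[290:390,120:240],None,fx=6,fy=6,interpolation=cv2.INTER_CUBIC))
t=cv2.imread('pics/top0.png'); 
cv2.imwrite('pics/t0c.png',cv2.resize(t[170:246,92:170],None,fx=7.5,fy=7.5,interpolation=cv2.INTER_CUBIC))
hsv=cv2.cvtColor(t,cv2.COLOR_BGR2HSV); H,S,V=[hsv[:,:,i].astype(int) for i in range(3)]
org=(H>3)&(H<22)&(S>90)&(V>140)
ys,xs=np.nonzero(org[180:205,115:140]); w=cast('top',np.c_[xs+115,ys+180],.045)[:,:2]; print(len(w),w.mean(0)); c,ev=np.linalg.eigh(np.cov(w.T)); print('stripe axis',np.degrees(np.arctan2(ev[1,1],ev[0,1])))
print('shaft base/top proj',proj('top',[[.5132,.370,.045],[.5132,.370,.077]]),proj('side',[[.5132,.370,.045],[.5132,.370,.077]]))
E
python3 m4.py
```

```text
t 5.10 pos [ 0.441  -0.1995  0.1372] yaw 94.0 tilt 0.032 j [-0.42  0.3  -0.24  1.03  0.   -0.49] F [-0.7  0.2 -1.3] w 0.0350
  shift units [ 5.632  1.114 -0.627] roll units -0.000
side disc ((178.1588897705078, 334.3851318359375), (34.51813507080078, 48.3242301940918), 77.06336212158203) [[0.51679556 0.37046257 0.045     ]]
26 [0.54390229 0.37246261]
stripe axis -174.29217068828325
shaft base/top proj [[127.35643    207.59017195]
 [120.79396545 205.38887237]] [[179.64750293 335.04364924]
 [177.6517722  323.54467657]]
```

View pics/s2c.png

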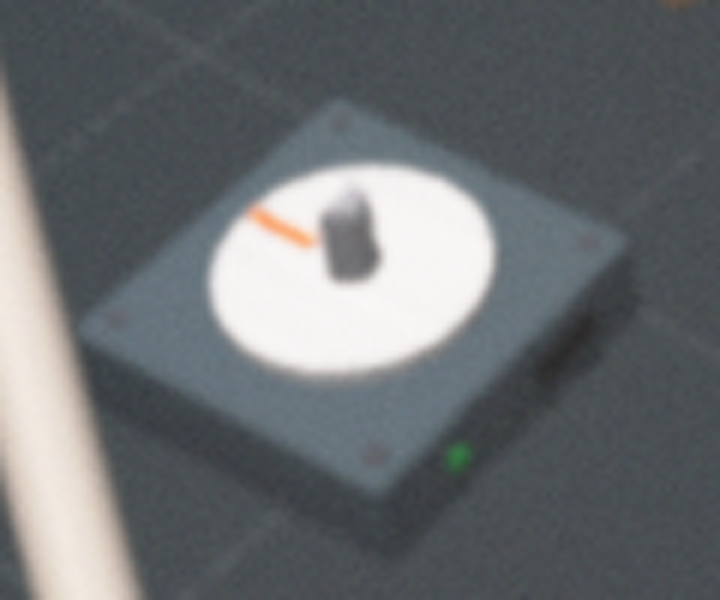

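View pics/t0c.png

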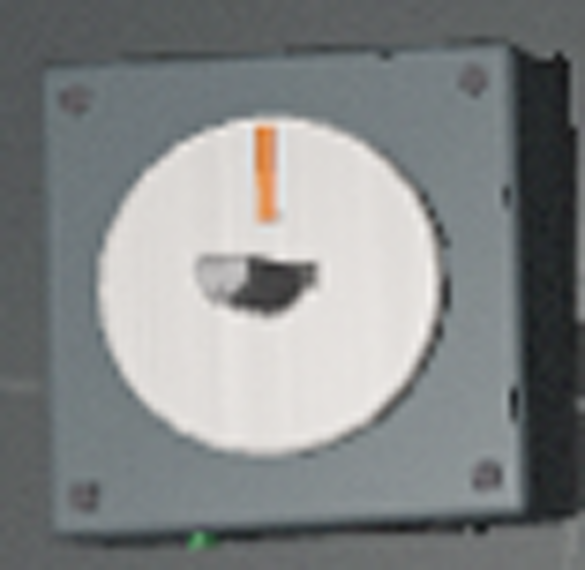

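View pics/s2.png

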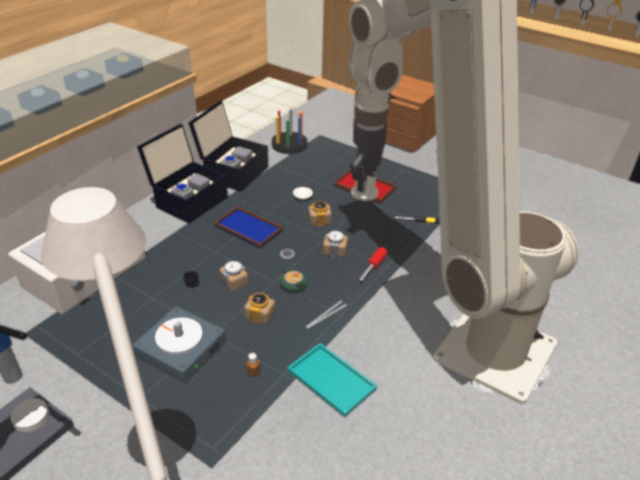

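```bash
cat > m5.py <<'E'
from h import *
im=cv2.imread('pics/side0.png'); hsv=cv2.cvtColor(im,cv2.COLOR_BGR2HSV); H,S,V=[hsv[:,:,i].astype(int) for i in range(3)]
def quad(n,mask,box,z):
    k=cv2.convexHull(blobs(mask,box)[0]); w=cast(n,k.reshape(-1,2),z)[:,:2]; r=cv2.minAreaRect((w*1000).astype(np.float32)); return r
t=cv2.imread('pics/top0.png'); h2=cv2.cvtColor(t,cv2.COLOR_BGR2HSV); a,b,c=[h2[:,:,i].astype(int) for i in range(3)]
print('blue',quad('side',(H>100)&(H<130)&(S>130)&(V>50),(205,195,295,255),.006),quad('top',(a>100)&(a<130)&(b>150)&(c>60),(295,100,350,185),.006))
print('red',quad('side',((H<8)|(H>172))&(S>130)&(V>50),(325,160,405,205),.006),quad('top',((a<8)|(a>172))&(b>150)&(c>60),(450,170,505,250),.006))
print('box',quad('top',(b>20)&(a>85)&(a<115)&(c>90),(92,170,168,243),.038))
print('boxside',quad('side',(S>20)&(H>85)&(H<115)&(V>88),(125,300,232,380),.038))
for n,im_,bx in (('top',t,(92,170,168,246)),('side',im,(140,300,220,370))):
    h_=cv2.cvtColor(im_,cv2.COLOR_BGR2HSV).astype(int); k=cv2.convexHull(blobs((h_[:,:,2]>165)&(h_[:,:,1]<50),bx)[0]).reshape(-1,2)
    w=cast(n,k,.045)[:,:2]; 
    A=np.c_[2*w,np.ones(len(w))]; x=np.linalg.lstsq(A,(w**2).sum(1),rcond=None)[0]; print(n,'disc circle',x[:2],np.sqrt(x[2]+x[0]**2+x[1]**2))
E
python3 m5.py
```

```text
blue ((674.071044921875, -24.15503692626953), (72.42488861083984, 134.06582641601562), 89.7226791381836) ((665.6544799804688, -19.25135040283203), (79.15512084960938, 136.68582153320312), 89.44108581542969)
red ((536.3241577148438, -362.35723876953125), (146.14906311035156, 84.91097259521484), 1.7462106943130493) ((528.793701171875, -357.0255432128906), (140.76837158203125, 80.1507568359375), 1.1425764560699463)
box ((513.33984375, 369.9393615722656), (127.37682342529297, 127.75789642333984), 3.9182450771331787)
boxside ((516.9321899414062, 370.1584167480469), (130.235107421875, 131.5208740234375), 4.561398983001709)
top disc circle [0.51332034 0.37011329] 0.04503064728969216
side disc circle [0.5175609  0.36929287] 0.046107514946942
```

Call:
carry_out(
  moves=[
    [0.2,0.05,-0.2,0,-1],
    [0.5,0.1,-0.4,0,-1],
    [0.8,0.15,-0.5,0,-1],
    [1,0.2,-0.6,0,-1],
  ],
)

```text
clock: 5.5
eef_pos: [0.4532, -0.0969, 0.1961]
tool_rot: [0.682, 0.731, -0.001, -0.002]
ft_force: [-0.8, 0.1, -1.9]
grip_width: 0.0351
```

Call:
carry_out(
  moves=[
    [0.3,0.06,0,0,-1],
    [0.6,0.12,0,0,-1],
    [1,0.2,0,0,-1],
  ],
)

```text
clock: 5.8
eef_pos: [0.4664, 0.003, 0.1956]
tool_rot: [0.683, 0.73, -0.001, -0.001]
ft_force: [0.7, -0.7, -0.2]
grip_width: 0.0349
```

Call:
carry_out(
  moves=[
    [0.3,0.06,0,0,-1],
    [0.6,0.12,0,0,-1],
    [1,0.2,0,0,-1],
  ],
)

```text
clock: 6.1
eef_pos: [0.4793, 0.1041, 0.1953]
tool_rot: [0.683, 0.731, -0.002, -0.001]
ft_force: [0.7, -0.1, -0.9]
grip_width: 0.0348
```

Call:
carry_out(
  moves=[
    [0.3,0.06,0,0,-1],
    [0.6,0.12,0,0,-1],
    [1,0.2,0,0,-1],
  ],
)

```text
clock: 6.4
eef_pos: [0.4925, 0.2049, 0.1951]
tool_rot: [0.683, 0.731, -0.002, -0.001]
ft_force: [0.4, -0.1, -0.7]
grip_width: 0.0351
```

Call:
carry_out(
  moves=[
    [0.3,0.06,0,0,-1],
    [0.6,0.12,0,0,-1],
    [1,0.2,0,0,-1],
    [1,0.2,0,0,-1],
    [1,0.2,0,0,-1],
  ],
)

```text
clock: 6.9
eef_pos: [0.5057, 0.306, 0.1948]
tool_rot: [0.682, 0.732, -0.002, -0.001]
ft_force: [-1.2, -0.0, -1.3]
grip_width: 0.0348
```

```bash
python3 -c "
from h import *
go(.5147,.370,.145,94.2)
"
```

```text
t 6.90 pos [0.5057 0.306  0.1948] yaw 94.1 tilt 0.282 j [ 0.54  0.46  0.15  1.27 -0.    0.47] F [-1.2 -0.  -1.3] w 0.0348
  shift units [0.633 0.137 0.496] roll units -0.002
```

Call:
carry_out(
  moves=[
    [0.3,0.06,0.1,0,-1],
    [0.5,0.1,0.3,0,-1],
    [0.63,0.14,0.5,0,-1],
    [0.63,0.14,0.5,0,-1],
    [0.63,0.14,0.6,0,-1],
    [0.63,0.14,0.6,0,-1],
    [0.63,0.14,0.6,0,-1],
  ],
)

```text
clock: 7.6
eef_pos: [0.5168, 0.3687, 0.1379]
tool_rot: [0.683, 0.731, 0.0, 0.0]
ft_force: [1.1, 1.0, -1.0]
grip_width: 0.0352
```

```bash
python3 -c "
from h import *
im=grab('side','s3');t=grab('top','t3')
go(.5147,.370,.117,94.2)
cv2.imwrite('pics/s3c.png',np.hstack([cv2.resize(im[260:380,110:250],None,fx=2.8,fy=2.8,interpolation=cv2.INTER_CUBIC)[:330],cv2.resize(t[150:280,60:200],None,fx=2.8,fy=2.8,interpolation=cv2.INTER_CUBIC)[:330]]))
"
```

```text
t 7.70 pos [0.5171 0.3692 0.1385] yaw 93.9 tilt 0.090 j [ 0.62  0.57  0.2   1.19 -0.    0.55] F [-0.7  0.2 -1.4] w 0.0349
  shift units [ 0.009 -0.024  0.214] roll units -0.004
```

View pics/s3c.png

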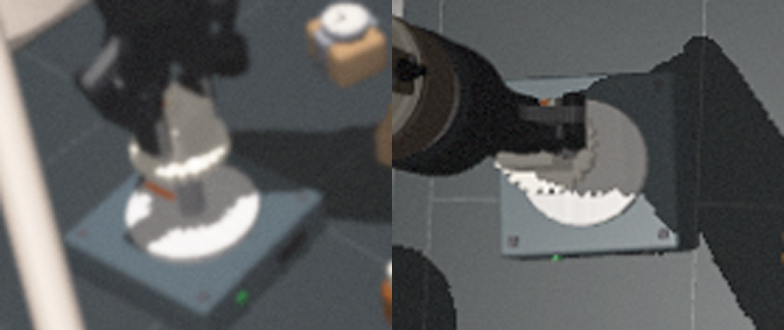

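Call:
carry_out(
  moves=[
    [0,-0.02,0.05,-0.003,-1],
    [0,-0.027,0.1,-0.003,-1],
    [0,-0.027,0.15,-0.003,-1],
    [0,-0.027,0.18,-0.003,-1],
    [0,-0.027,0.2,-0.003,-1],
    [0,-0.027,0.22,-0.003,-1],
    [0,-0.027,0.24,-0.003,-1],
    [0,-0.027,0.26,-0.003,-1],
    [0,-0.027,0.28,-0.003,-1],
  ],
)

```text
clock: 8.6
eef_pos: [0.514, 0.3696, 0.1092]
tool_rot: [0.681, 0.733, 0.0, 0.0]
ft_force: [1.3, -0.6, -1.8]
grip_width: 0.035
```

Call:
carry_out(
  moves=[
    [0,0,0.01,0,-1],
    [0,0,0.02,0,-1],
    [0,0,0.02,0,-1],
  ],
)

```text
clock: 8.9
eef_pos: [0.5138, 0.3695, 0.1072]
tool_rot: [0.681, 0.733, -0.0, -0.0]
ft_force: [-0.6, -0.9, -0.5]
grip_width: 0.0353
```

```bash
python3 -c "
from h import *
go(.5144,.370,.082,94.2)
print(bot.get_obs()['ft_torque'])
"
```

```text
t 8.90 pos [0.5138 0.3695 0.1072] yaw 94.2 tilt 0.014 j [0.62 0.6  0.15 1.12 0.   0.55] F [-0.6 -0.9 -0.5] w 0.0353
  shift units [0.005 0.006 0.252] roll units 0.000
[-0.0262284   0.00449719  0.02297341]
```

Call:
carry_out(
  moves=[
    [0,0,0.02,0,-1],
    [0,0,0.04,0,-1],
    [0,0,0.06,0,-1],
    [0,0,0.08,0,-1],
    [0,0,0.08,0,-1],
  ],
)

```text
clock: 9.4
eef_pos: [0.5137, 0.3693, 0.0988]
tool_rot: [0.681, 0.733, -0.0, -0.0]
ft_force: [0.0, -0.4, -0.8]
grip_width: 0.0352
```

```bash
python3 -c "
from h import *
im=grab('side','s4')
go(.5144,.370,.082,94.2)
cv2.imwrite('pics/s4c.png',cv2.resize(im[260:380,110:250],None,fx=5,fy=5,interpolation=cv2.INTER_CUBIC))
"
```

```text
t 9.45 pos [0.5138 0.3694 0.099 ] yaw 94.2 tilt 0.030 j [0.62 0.6  0.14 1.11 0.   0.55] F [ 0.1  0.  -0.1] w 0.0355
  shift units [0.005 0.007 0.17 ] roll units 0.000
```

View pics/s4c.png

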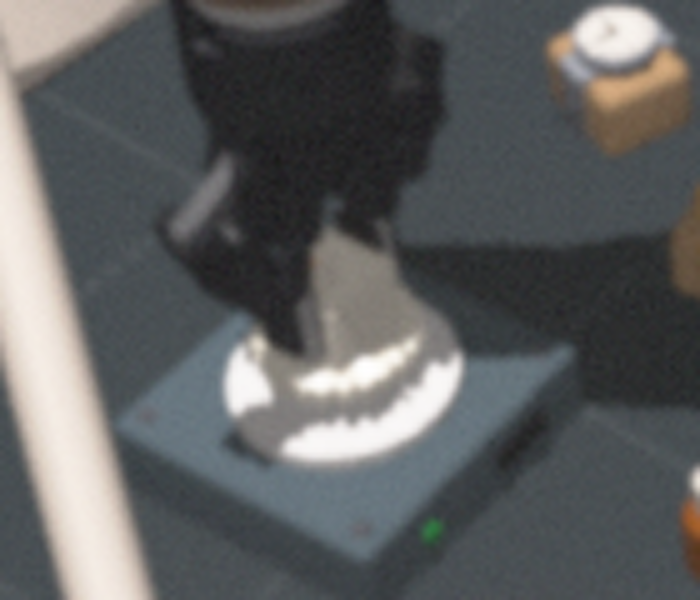

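Call:
carry_out(
  moves=[
    [0,0,0.03,0,-1],
    [0,0,0.06,0,-1],
    [0,0,0.09,0,-1],
    [0,0,0.12,0,-1],
    [0,0,0.14,0,-1],
    [0,0,0.16,0,-1],
    [0,0,0.165,0,-1],
    [0,0,0.165,0,-1],
  ],
)

```text
clock: 10.25
eef_pos: [0.5139, 0.3696, 0.0834]
tool_rot: [0.681, 0.733, 0.0, 0.0]
ft_force: [-1.2, -0.6, 4.3]
grip_width: 0.0351
```

```bash
python3 -c "
from h import *
go(.5144,.370,.082,94.2)
"
```

```text
t 10.25 pos [0.5139 0.3696 0.0834] yaw 94.2 tilt 0.024 j [ 0.62  0.62  0.12  1.07 -0.    0.55] F [-1.2 -0.6  4.3] w 0.0351
  shift units [0.004 0.005 0.014] roll units 0.000
```

Call:
carry_out(
  moves=[
    [0,0,0,0,0],
    [0,0,0,0,0.5],
    [0,0,0,0,1],
    [0,0,0,0,1],
    [0,0,-0.02,0,1],
    [0,0,-0.1,0,1],
    [0,0,-0.3,0,1],
    [0,0,-0.6,0,1],
    [0,0,-1,0,1],
    [0,0,-1,0,1],
  ],
)

```text
clock: 11.25
eef_pos: [0.517, 0.3717, 0.1905]
tool_rot: [0.681, 0.733, 0.006, 0.001]
ft_force: [-0.3, 0.6, 1.7]
grip_width: 0.0855
```

```bash
python3 -c "
from h import *
im=grab('side','s5')
go(.5615,.1555,.12,72)
cv2.imwrite('pics/s5c.png',cv2.resize(im[260:380,110:250],None,fx=5,fy=5,interpolation=cv2.INTER_CUBIC))
"
```

```text
t 11.30 pos [0.5159 0.371  0.1876] yaw 94.2 tilt 0.505 j [0.62 0.54 0.27 1.29 0.   0.55] F [ 0.5  0.7 -0.7] w 0.0856
  shift units [-2.186  0.292  0.668] roll units 0.247
```

View pics/s5c.png

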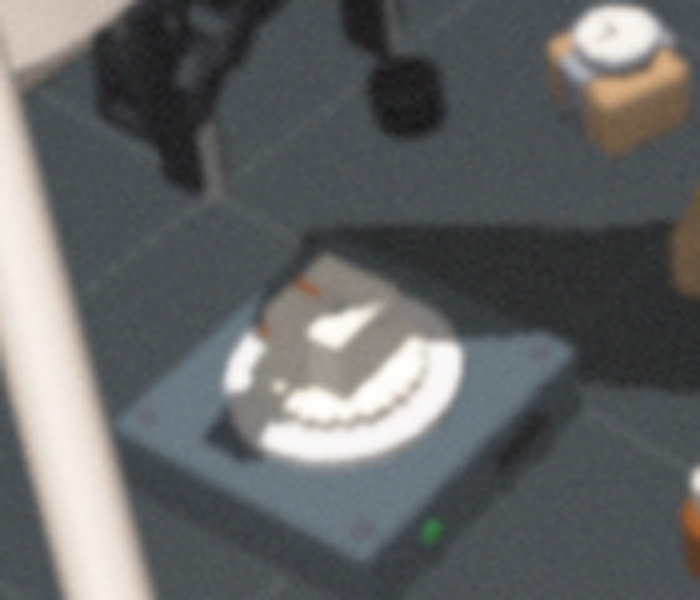

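Call:
carry_out(
  moves=[
    [-0.3,0.05,0,0,1],
    [-0.6,0.1,0,0,1],
    [-1,0.15,0,0,1],
  ],
)

```text
clock: 11.6
eef_pos: [0.5356, 0.2707, 0.1818]
tool_rot: [0.68, 0.733, -0.001, -0.0]
ft_force: [1.1, 0.1, 1.1]
grip_width: 0.0852
```

Call:
carry_out(
  moves=[
    [-0.3,0.03,0,0.08,1],
    [-0.6,0.07,0.1,0.16,1],
    [-1,0.14,0.2,0.24,1],
    [-1,0.14,0.3,0.24,1],
    [-1,0.14,0.3,0.24,1],
  ],
)

```text
clock: 12.1
eef_pos: [0.5561, 0.1708, 0.1505]
tool_rot: [0.806, 0.591, -0.002, -0.001]
ft_force: [-0.6, -0.5, 0.3]
grip_width: 0.0853
```

```bash
python3 -c "
from h import *
go(.5615,.1555,.037,72)
im=grab('top','t6');cv2.imwrite('pics/t6c.png',cv2.resize(im[140:240,190:300],None,fx=5,fy=5,interpolation=cv2.INTER_CUBIC))
"
```

```text
t 12.10 pos [0.5561 0.1708 0.1505] yaw 72.5 tilt 0.269 j [0.3  0.47 0.05 1.16 0.   0.6 ] F [-0.6 -0.5  0.3] w 0.0853
  shift units [-0.127  0.102  1.135] roll units 0.006
```

View pics/t6c.png

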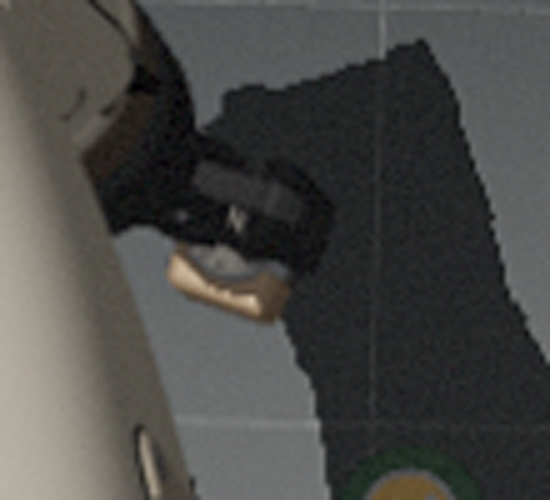

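Call:
carry_out(
  moves=[
    [-0.08,0.06,0.2,0,1],
    [-0.13,0.1,0.4,0,1],
    [-0.13,0.1,0.7,0,1],
    [-0.13,0.1,0.95,0,1],
    [-0.13,0.1,1,0,1],
  ],
)

```text
clock: 12.65
eef_pos: [0.5606, 0.1577, 0.05]
tool_rot: [0.805, 0.593, -0.003, -0.001]
ft_force: [-1.4, -0.1, -0.1]
grip_width: 0.0855
```

Call:
carry_out(
  moves=[
    [0,0,0.1,0,1],
    [0,0,0.12,0,1],
    [0,0,0.12,0,1],
    [0,0,0.12,0,-1],
    [0,0,0.12,0,-1],
    [0,0,0.12,0,-1],
    [0,0,0.12,0,-1],
    [0,0,0.12,0,-1],
    [0,0,0.12,0,-1],
    [0,0,0.12,0,-1],
  ],
)

```text
clock: 13.65
eef_pos: [0.564, 0.1569, 0.042]
tool_rot: [0.806, 0.592, 0.001, 0.0]
ft_force: [-0.5, -0.1, 6.7]
grip_width: 0.0486
```

```bash
python3 -c "
from h import *
go(.6996,-.0193,.12,89.5)
"
```

```text
t 13.65 pos [0.564  0.1569 0.042 ] yaw 72.6 tilt 0.131 j [ 0.27  0.58 -0.08  0.91 -0.    0.58] F [-0.5 -0.1  6.7] w 0.0486
  shift units [-1.275  1.822 -0.778] roll units -0.188
```

Call:
carry_out(
  moves=[
    [0,0,-0.1,0,-1],
    [0,0,-0.3,0,-1],
    [0,0,-0.6,-0.05,-1],
    [-0.3,0.2,-0.8,-0.1,-1],
    [-0.6,0.5,-0.8,-0.15,-1],
    [-1,0.8,-0.8,-0.19,-1],
    [-1,0.8,-0.8,-0.19,-1],
    [-1,0.8,-0.8,-0.19,-1],
  ],
)

```text
clock: 14.45
eef_pos: [0.6092, 0.0359, 0.1203]
tool_rot: [0.71, 0.704, -0.0, -0.001]
ft_force: [-0.2, 0.6, -1.9]
grip_width: 0.0487
```

```bash
python3 -c "
from h import *
go(.697,-.0193,.1,89.5)
"
```

```text
t 14.45 pos [0.6092 0.0359 0.1203] yaw 89.5 tilt 0.097 j [0.06 0.54 0.09 1.12 0.   0.07] F [-0.2  0.6 -1.9] w 0.0487
  shift units [-0.545  0.883  0.202] roll units 0.000
```

Call:
carry_out(
  moves=[
    [-0.2,0.3,0,0,-1],
    [-0.4,0.6,0,0,-1],
    [-0.55,0.88,0.1,0,-1],
    [-0.55,0.88,0.2,0,-1],
    [-0.55,0.88,0.3,0,-1],
    [-0.55,0.88,0.3,0,-1],
  ],
)

```text
clock: 15.05
eef_pos: [0.6944, -0.0164, 0.0879]
tool_rot: [0.708, 0.706, -0.002, -0.003]
ft_force: [-1.0, -0.1, -1.7]
grip_width: 0.0486
```

```bash
python3 -c "
from h import *
im=grab('side','s7');cv2.imwrite('pics/s7c.png',cv2.resize(im[140:270,180:320],None,fx=5,fy=4.5,interpolation=cv2.INTER_CUBIC))
go(.697,-.0193,.047,89.5)
"
```

```text
t 15.10 pos [ 0.6951 -0.0165  0.0892] yaw 89.8 tilt 0.259 j [-0.02  0.73  0.35  1.2   0.   -0.02] F [-0.5 -0.5 -2.9] w 0.0490
  shift units [-0.029  0.021  0.422] roll units 0.003
```

View pics/s7c.png

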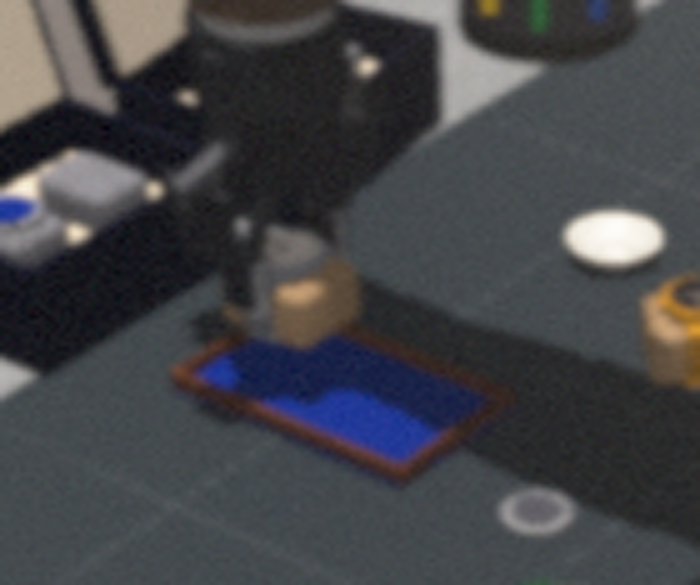

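Call:
carry_out(
  moves=[
    [-0.02,0.02,0.15,0,-1],
    [-0.02,0.02,0.28,0,-1],
    [-0.02,0.02,0.34,0,-1],
    [-0.02,0.02,0.38,0,-1],
    [-0.02,0.02,0.41,0,-1],
    [-0.02,0.02,0.41,0,-1],
  ],
)

```text
clock: 15.7
eef_pos: [0.6991, -0.0201, 0.0494]
tool_rot: [0.709, 0.705, -0.0, -0.0]
ft_force: [-0.3, -1.2, -1.2]
grip_width: 0.0485
```

```bash
python3 -c "
from h import *
im=grab('side','s8');cv2.imwrite('pics/s8c.png',cv2.resize(im[140:270,180:320],None,fx=5,fy=4.5,interpolation=cv2.INTER_CUBIC))
go(.697,-.0193,.044,89.5)
"
```

```text
t 15.75 pos [ 0.6994 -0.0201  0.0499] yaw 89.7 tilt 0.011 j [-0.03  0.77  0.32  1.12  0.   -0.02] F [-0.2 -0.6 -2.1] w 0.0491
  shift units [ 0.008 -0.024  0.059] roll units 0.002
```

View pics/s8c.png

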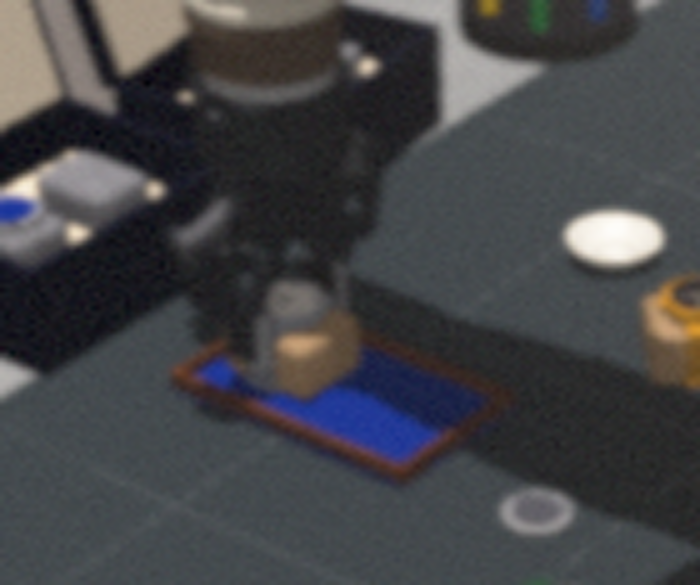

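Call:
carry_out(
  moves=[
    [0,0,0.02,0,-1],
    [0,0,0.04,0,-1],
    [0,0,0.04,0,-1],
    [0,0,0.04,0,-1],
  ],
)

```text
clock: 16.15
eef_pos: [0.7, -0.0201, 0.048]
tool_rot: [0.709, 0.705, 0.001, 0.001]
ft_force: [-2.2, 0.0, 6.1]
grip_width: 0.0489
```

```bash
python3 -c "
from h import *
go(.697,-.0193,.044,89.5)
"
```

```text
t 16.15 pos [ 0.7    -0.0201  0.048 ] yaw 89.7 tilt 0.142 j [-0.03  0.77  0.32  1.11  0.   -0.02] F [-2.2  0.   6.1] w 0.0489
  shift units [ 0.008 -0.03   0.04 ] roll units 0.002
```

Call:
carry_out(
  moves=[
    [0,0,0,0,0],
    [0,0,0,0,0.5],
    [0,0,0,0,1],
    [0,0,-0.02,0,1],
    [0,0,-0.1,0,1],
    [0,0,-0.3,0,1],
    [0,0,-0.6,0,1],
    [0,0,-0.9,0,1],
    [0,-0.4,-1,0,1],
    [0,-0.8,-1,0,1],
  ],
)

```text
clock: 17.15
eef_pos: [0.6213, -0.0196, 0.1488]
tool_rot: [0.709, 0.705, 0.002, 0.003]
ft_force: [1.3, -0.1, 0.6]
grip_width: 0.0856
```

Call:
carry_out(
  moves=[
    [-0.2,-0.4,0,-0.08,1],
    [-0.4,-0.7,0,-0.16,1],
    [-0.5,-1,0,-0.24,1],
    [-0.5,-1,0,-0.29,1],
    [-0.5,-1,0,-0.29,1],
  ],
)

```text
clock: 17.65
eef_pos: [0.5187, -0.0695, 0.1469]
tool_rot: [0.532, 0.847, 0.0, 0.001]
ft_force: [0.5, -0.5, 0.3]
grip_width: 0.0855
```

```bash
python3 -c "
from h import *
go(.440,-.0747,.1,116.2)
im=grab('top','t9');cv2.imwrite('pics/t9c.png',cv2.resize(im[90:290,250:450],None,fx=3,fy=3,interpolation=cv2.INTER_CUBIC))
"
```

```text
t 17.65 pos [ 0.5187 -0.0695  0.1469] yaw 115.7 tilt 0.084 j [-0.13  0.36 -0.13  1.08  0.   -0.58] F [ 0.5 -0.5  0.3] w 0.0855
  shift units [ 0.295 -0.732  0.468] roll units -0.005
```

View pics/t9c.png

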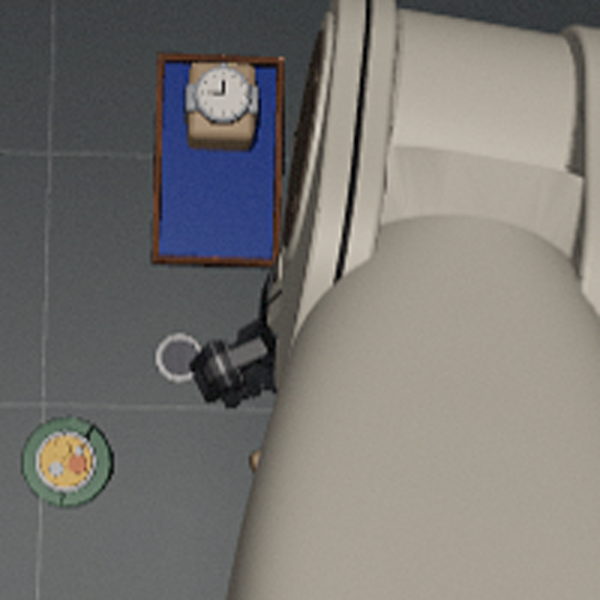

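The first steel watch sits flat in the blue tray (crop (222,100)), centred across it with the dial up. Next is steel watch two.

Call:
carry_out(
  moves=[
    [0.1,-0.3,0,0,1],
    [0.2,-0.6,0.1,0,1],
    [0.29,-0.73,0.3,0,1],
    [0.29,-0.73,0.5,0,1],
    [0.29,-0.73,0.5,0,1],
  ],
)

```text
clock: 18.2
eef_pos: [0.4394, -0.0743, 0.0942]
tool_rot: [0.532, 0.847, -0.001, -0.002]
ft_force: [0.2, -0.8, -0.9]
grip_width: 0.0858
```

```bash
python3 -c "
from h import *
go(.440,-.0747,.039,116.2)
"
```

```text
t 18.20 pos [ 0.4394 -0.0743  0.0942] yaw 115.8 tilt 0.218 j [-0.17  0.28 -0.4   0.89  0.   -0.62] F [ 0.2 -0.8 -0.9] w 0.0858
  shift units [-0.008  0.005  0.552] roll units -0.005
```

Call:
carry_out(
  moves=[
    [0,0,0.25,0,1],
    [0,0,0.45,0,1],
    [0,0,0.55,0,1],
    [0,0,0.55,0,1],
    [0,0,0.55,0,-1],
    [0,0,0.55,0,-1],
    [0,0,0.55,0,-1],
    [0,0,0.55,0,-1],
    [0,0,0.55,0,-1],
    [0,0,0.55,0,-1],
    [0,0,0.55,0,-1],
  ],
)

```text
clock: 19.3
eef_pos: [0.442, -0.075, 0.0421]
tool_rot: [0.531, 0.847, 0.001, 0.001]
ft_force: [0.8, 0.4, 7.0]
grip_width: 0.0488
```

```bash
python3 -c "
from h import *
go(.632,-.0193,.1,89.5)
"
```

```text
t 19.30 pos [ 0.442  -0.075   0.0421] yaw 115.8 tilt 0.181 j [-0.17  0.36 -0.46  0.75  0.   -0.62] F [0.8 0.4 7. ] w 0.0488
  shift units [-0.326  1.955 -0.573] roll units 0.292
```

Call:
carry_out(
  moves=[
    [0,0,-0.1,0,-1],
    [0,0,-0.3,0,-1],
    [0,0,-0.6,0.05,-1],
    [-0.1,0.2,-0.8,0.13,-1],
    [-0.2,0.5,-0.8,0.2,-1],
    [-0.3,1,-0.8,0.29,-1],
    [-0.3,1,-0.8,0.29,-1],
  ],
)

```text
clock: 20.0
eef_pos: [0.5494, -0.0572, 0.1211]
tool_rot: [0.709, 0.705, 0.002, 0.002]
ft_force: [-0.3, 0.2, -1.1]
grip_width: 0.0485
```

```bash
python3 -c "
from h import *
go(.632,-.0193,.09,89.5)
"
```

```text
t 20.00 pos [ 0.5494 -0.0572  0.1211] yaw 89.7 tilt 0.319 j [-0.1   0.43 -0.09  1.05  0.   -0.1 ] F [-0.3  0.2 -1.1] w 0.0485
  shift units [0.383 0.822 0.315] roll units 0.002
```

Call:
carry_out(
  moves=[
    [0.1,0.25,0,0,-1],
    [0.25,0.5,0,0,-1],
    [0.38,0.82,0.1,0,-1],
    [0.38,0.82,0.3,0,-1],
    [0.38,0.82,0.5,0,-1],
    [0.38,0.82,0.5,0,-1],
  ],
)

```text
clock: 20.6
eef_pos: [0.6228, -0.0203, 0.0674]
tool_rot: [0.709, 0.706, -0.003, -0.003]
ft_force: [-1.1, -0.2, -1.4]
grip_width: 0.0488
```

```bash
python3 -c "
from h import *
go(.632,-.0193,.046,89.5)
"
```

```text
t 20.60 pos [ 0.6228 -0.0203  0.0674] yaw 89.8 tilt 0.469 j [-0.03  0.62  0.08  1.04 -0.   -0.03] F [-1.1 -0.2 -1.4] w 0.0488
  shift units [0.011 0.094 0.213] roll units 0.003
```

Call:
carry_out(
  moves=[
    [0,0,0.1,0,-1],
    [0,0,0.17,0,-1],
    [0,0,0.2,0,-1],
    [0,0,0.22,0,-1],
    [0,0,0.24,0,-1],
    [0,0,0.24,0,-1],
  ],
)

```text
clock: 21.2
eef_pos: [0.6263, -0.0207, 0.0482]
tool_rot: [0.709, 0.705, 0.0, 0.001]
ft_force: [-2.7, 0.0, 3.6]
grip_width: 0.0489
```

```bash
python3 -c "
from h import *
go(.632,-.0193,.046,89.5)
im=grab('side','s11');cv2.imwrite('pics/s11c.png',cv2.resize(im[140:270,180:320],None,fx=5,fy=4.5,interpolation=cv2.INTER_CUBIC))
"
```

```text
t 21.20 pos [ 0.6263 -0.0207  0.0482] yaw 89.7 tilt 0.074 j [-0.03  0.64  0.06  0.99 -0.   -0.03] F [-2.7  0.   3.6] w 0.0489
  shift units [0.015 0.057 0.022] roll units 0.002
```

View pics/s11c.png

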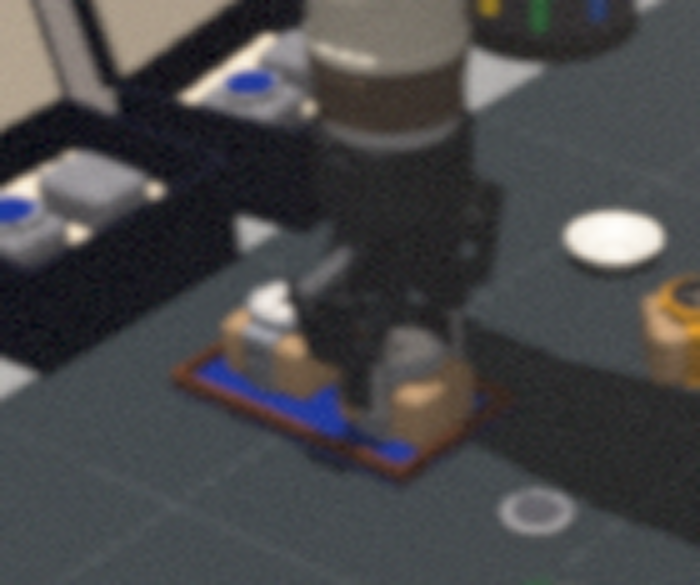

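Call:
carry_out(
  moves=[
    [0,0,-0.05,0,-1],
    [0,0.03,-0.05,0,-1],
    [0,0.06,-0.05,0,-1],
    [0,0.06,-0.05,0,-1],
    [0,0.06,-0.02,0,-1],
    [0,0.06,0,0,-1],
    [0,0.06,0.01,0,-1],
    [0,0.06,0.01,0,-1],
  ],
)

```text
clock: 22.05
eef_pos: [0.6323, -0.0207, 0.0482]
tool_rot: [0.709, 0.705, 0.001, 0.001]
ft_force: [-5.1, -0.1, 11.2]
grip_width: 0.0486
```

```bash
python3 -c "
from h import *
go(.632,-.0193,.046,89.5)
"
```

```text
t 22.05 pos [ 0.6323 -0.0207  0.0482] yaw 89.7 tilt 0.098 j [-0.03  0.65  0.08  1.   -0.   -0.03] F [-5.1 -0.1 11.2] w 0.0486
  shift units [ 0.014 -0.003  0.022] roll units 0.002
```

Call:
carry_out(
  moves=[
    [0,0,0,0,0],
    [0,0,0,0,0.5],
    [0,0,0,0,1],
    [0,0,-0.02,0,1],
    [0,0,-0.1,0,1],
    [0,0,-0.3,0,1],
    [0,0,-0.6,0,1],
    [-0.2,0,-0.9,0,1],
    [-0.4,-0.2,-1,0,1],
  ],
)

```text
clock: 22.95
eef_pos: [0.6157, -0.0608, 0.1501]
tool_rot: [0.708, 0.706, 0.003, 0.004]
ft_force: [-0.9, 0.1, -0.6]
grip_width: 0.0855
```

Call:
carry_out(
  moves=[
    [-0.3,-0.2,0,-0.09,1],
    [-0.6,-0.4,0,-0.18,1],
    [-0.95,-0.7,0,-0.27,1],
    [-0.95,-0.7,0,-0.36,1],
    [-0.95,-0.7,0,-0.45,1],
    [-0.95,-0.7,0,-0.48,1],
    [-0.95,-0.7,0,-0.48,1],
  ],
)

```text
clock: 23.65
eef_pos: [0.5413, -0.1555, 0.1463]
tool_rot: [0.4, 0.917, 0.0, 0.0]
ft_force: [0.1, 0.2, -0.3]
grip_width: 0.0851
```

```bash
python3 -c "
from h import *
go(.5417,-.1553,.039,133.1)
im=grab('top','t12');cv2.imwrite('pics/t12c.png',cv2.resize(im[90:290,250:450],None,fx=3,fy=3,interpolation=cv2.INTER_CUBIC))
"
```

```text
t 23.65 pos [ 0.5413 -0.1555  0.1463] yaw 132.9 tilt 0.035 j [-0.28  0.43 -0.02  1.12  0.   -1.03] F [ 0.1  0.2 -0.3] w 0.0851
  shift units [-0.     0.004  1.073] roll units -0.003
```

View pics/t12c.png

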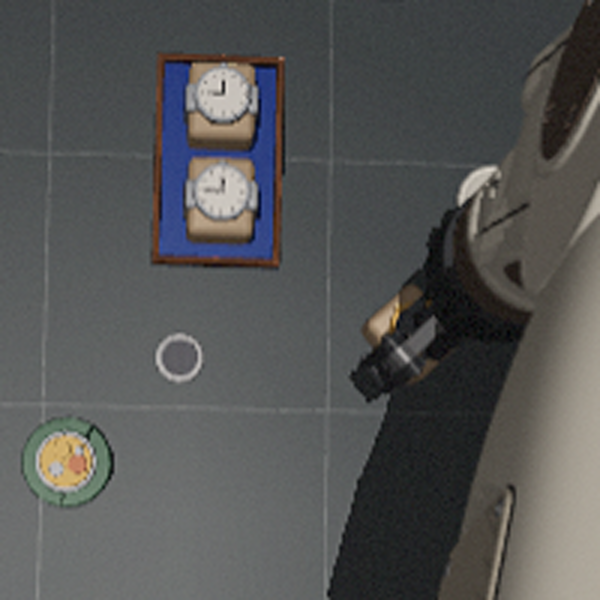

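Both steel watches lie dial up inside the blue tray (crop (222,100) and (222,200)). Now the first gold watch.

Call:
carry_out(
  moves=[
    [0,0,0.2,0,1],
    [0,0,0.5,0,1],
    [0,0,0.8,0,1],
    [0,0,1,0,1],
    [0,0,1,0,1],
  ],
)

```text
clock: 24.2
eef_pos: [0.5387, -0.1543, 0.0427]
tool_rot: [0.4, 0.917, -0.0, -0.003]
ft_force: [-0.1, -0.2, 0.2]
grip_width: 0.0854
```

Call:
carry_out(
  moves=[
    [0,0,0.05,0,1],
    [0,0,0.08,0,1],
    [0,0,0.08,0,-1],
    [0,0,0.08,0,-1],
    [0,0,0.08,0,-1],
    [0,0,0.08,0,-1],
    [0,0,0.08,0,-1],
    [0,0,0.08,0,-1],
    [0,0,0.08,0,-1],
    [0,0,0.08,0,-1],
  ],
)

```text
clock: 25.2
eef_pos: [0.5422, -0.1555, 0.039]
tool_rot: [0.4, 0.917, 0.0, 0.001]
ft_force: [-0.4, 0.5, 5.3]
grip_width: 0.0485
```

```bash
python3 -c "
from h import *
go(.5605,-.357,.1,91)
"
```

```text
t 25.20 pos [ 0.5422 -0.1555  0.039 ] yaw 132.9 tilt 0.135 j [-0.28  0.55 -0.14  0.88  0.   -1.03] F [-0.4  0.5  5.3] w 0.0485
  shift units [-1.602 -1.237 -0.609] roll units 0.466
```

Call:
carry_out(
  moves=[
    [0,0,-0.1,0,-1],
    [0,0,-0.3,0,-1],
    [0,0,-0.6,0.08,-1],
    [-0.2,-0.2,-0.8,0.16,-1],
    [-0.5,-0.4,-0.8,0.24,-1],
    [-0.8,-0.6,-0.8,0.32,-1],
    [-1,-0.8,-0.8,0.4,-1],
    [-1,-0.8,-0.8,0.46,-1],
    [-1,-0.8,-0.8,0.46,-1],
  ],
)

```text
clock: 26.1
eef_pos: [0.5499, -0.2837, 0.1174]
tool_rot: [0.698, 0.716, -0.0, -0.001]
ft_force: [-0.0, -0.4, -2.2]
grip_width: 0.0488
```

```bash
python3 -c "
from h import *
go(.5605,-.357,.08,91)
"
```

```text
t 26.10 pos [ 0.5499 -0.2837  0.1174] yaw 91.4 tilt 0.090 j [-0.48  0.56  0.12  1.13  0.   -0.5 ] F [-0.  -0.4 -2.2] w 0.0488
  shift units [-0.735  0.088  0.373] roll units 0.005
```

Call:
carry_out(
  moves=[
    [-0.3,0.03,0,0,-1],
    [-0.6,0.06,0,0,-1],
    [-0.73,0.09,0.2,0,-1],
    [-0.73,0.09,0.4,0,-1],
    [-0.73,0.09,0.5,0,-1],
    [-0.73,0.09,0.5,0,-1],
  ],
)

```text
clock: 26.7
eef_pos: [0.5601, -0.3538, 0.0654]
tool_rot: [0.697, 0.717, -0.0, -0.003]
ft_force: [-0.5, 0.9, -1.5]
grip_width: 0.0489
```

```bash
python3 -c "
from h import *
im=grab('side','s13');cv2.imwrite('pics/s13c.png',cv2.resize(im[100:230,300:440],None,fx=5,fy=4.5,interpolation=cv2.INTER_CUBIC))
go(.5605,-.357,.046,91)
"
```

```text
t 26.75 pos [ 0.561  -0.3544  0.067 ] yaw 91.6 tilt 0.164 j [-0.56  0.69  0.21  1.09  0.   -0.59] F [ 0.3  0.4 -1.7] w 0.0489
  shift units [-0.026 -0.006  0.21 ] roll units 0.007
```

View pics/s13c.png

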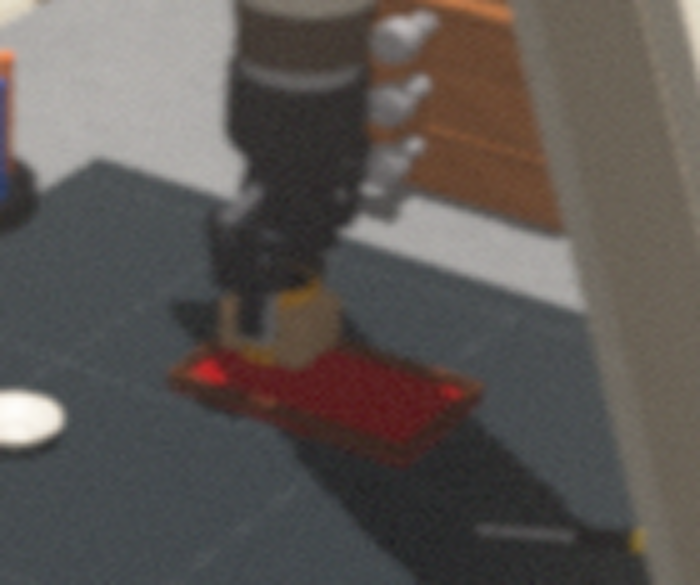

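Call:
carry_out(
  moves=[
    [-0.01,0,0.08,0,-1],
    [-0.02,0,0.14,0,-1],
    [-0.02,0,0.18,0,-1],
    [-0.02,0,0.21,0,-1],
    [-0.02,0,0.23,0,-1],
    [-0.02,0,0.23,0,-1],
  ],
)

```text
clock: 27.35
eef_pos: [0.5618, -0.3577, 0.0451]
tool_rot: [0.698, 0.716, 0.0, 0.0]
ft_force: [-0.4, 0.3, -1.5]
grip_width: 0.0488
```

```bash
python3 -c "
from h import *
go(.5605,-.357,.046,91)
"
```

```text
t 27.35 pos [ 0.5618 -0.3577  0.0451] yaw 91.5 tilt 0.027 j [-0.57  0.71  0.19  1.05  0.   -0.59] F [-0.4  0.3 -1.5] w 0.0488
  shift units [ 0.008 -0.013 -0.009] roll units 0.006
```

Call:
carry_out(
  moves=[
    [0,0,0.01,0,-1],
    [0,0,0.02,0,-1],
    [0,0,0.03,0,-1],
    [0,0,0.03,0,-1],
  ],
)

```text
clock: 27.75
eef_pos: [0.5618, -0.3578, 0.045]
tool_rot: [0.698, 0.716, 0.0, 0.001]
ft_force: [-5.3, 3.1, 13.9]
grip_width: 0.0487
```

```bash
python3 -c "
from h import *
go(.5605,-.357,.046,91)
"
```

```text
t 27.75 pos [ 0.5618 -0.3578  0.045 ] yaw 91.5 tilt 0.095 j [-0.57  0.71  0.19  1.04  0.   -0.59] F [-5.3  3.1 13.9] w 0.0487
  shift units [ 0.008 -0.013 -0.01 ] roll units 0.006
```

Call:
carry_out(
  moves=[
    [0,0,0,0,0],
    [0,0,0,0,0.5],
    [0,0,0,0,1],
    [0,0,-0.02,0,1],
    [0,0,-0.1,0,1],
    [0,0,-0.3,0,1],
    [0,0,-0.6,0,1],
    [0,0,-1,0,1],
    [0.3,-0.1,-1,0,1],
    [0.6,-0.2,-1,0,1],
  ],
)

```text
clock: 28.75
eef_pos: [0.5414, -0.2991, 0.1443]
tool_rot: [0.698, 0.716, 0.001, 0.003]
ft_force: [0.2, 0.6, -0.2]
grip_width: 0.0854
```

Call:
carry_out(
  moves=[
    [0.3,-0.06,0,0,1],
    [0.6,-0.12,0,0,1],
    [1,-0.2,0,0,1],
  ],
)

```text
clock: 29.05
eef_pos: [0.5178, -0.1986, 0.1425]
tool_rot: [0.698, 0.716, 0.0, 0.001]
ft_force: [0.9, 0.2, 1.6]
grip_width: 0.0855
```

Call:
carry_out(
  moves=[
    [0.3,-0.06,0,0,1],
    [0.6,-0.12,0,0,1],
    [1,-0.2,0,0,1],
  ],
)

```text
clock: 29.35
eef_pos: [0.4952, -0.0988, 0.1425]
tool_rot: [0.698, 0.716, 0.0, 0.001]
ft_force: [0.8, 0.7, 0.3]
grip_width: 0.0852
```

Call:
carry_out(
  moves=[
    [0.3,-0.06,0,0,1],
    [0.6,-0.12,0,0,1],
    [1,-0.2,0,0,1],
  ],
)

```text
clock: 29.65
eef_pos: [0.4726, 0.0008, 0.1425]
tool_rot: [0.698, 0.716, 0.001, 0.001]
ft_force: [0.6, -0.4, -0.2]
grip_width: 0.0848
```

Call:
carry_out(
  moves=[
    [0.3,-0.06,0,-0.05,1],
    [0.6,-0.12,0,-0.1,1],
    [1,-0.2,0,-0.14,1],
    [1,-0.2,0,-0.14,1],
    [1,-0.2,0,-0.14,1],
  ],
)

```text
clock: 30.15
eef_pos: [0.4498, 0.1002, 0.1423]
tool_rot: [0.614, 0.789, 0.0, 0.0]
ft_force: [0.4, -1.0, 0.3]
grip_width: 0.0853
```

```bash
python3 -c "
from h import *
go(.448,.201,.1,104.2)
im=grab('top','t14');cv2.imwrite('pics/t14c.png',cv2.resize(im[90:330,300:520],None,fx=2.5,fy=2.5,interpolation=cv2.INTER_CUBIC))
"
```

```text
t 30.15 pos [0.4498 0.1002 0.1423] yaw 104.2 tilt 0.055 j [ 0.22  0.25 -0.3   1.02 -0.   -0.03] F [ 0.4 -1.   0.3] w 0.0853
  shift units [0.981 0.229 0.423] roll units 0.000
```

View pics/t14c.png

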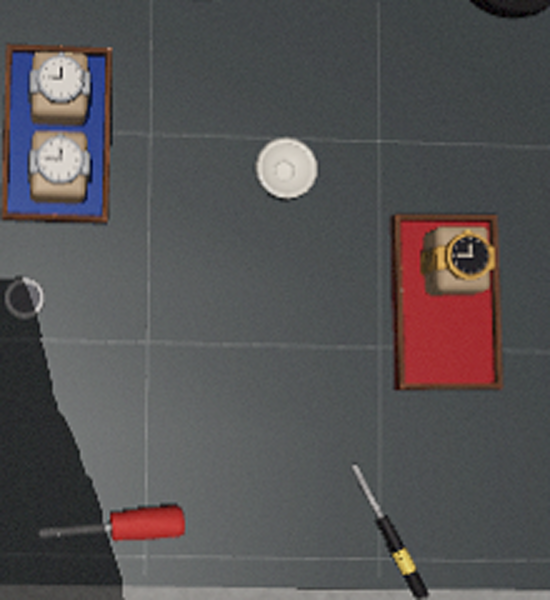

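Call:
carry_out(
  moves=[
    [0.3,0.06,0,0,1],
    [0.6,0.12,0,0,1],
    [0.98,0.23,0.1,0,1],
    [0.98,0.23,0.3,0,1],
    [0.98,0.23,0.5,0,1],
    [0.98,0.23,0.5,0,1],
  ],
)

```text
clock: 30.8
eef_pos: [0.4467, 0.1983, 0.0895]
tool_rot: [0.616, 0.788, -0.003, -0.001]
ft_force: [-0.0, -0.7, -0.4]
grip_width: 0.0855
```

```bash
python3 -c "
from h import *
print(cast('top',[(487.2,192.8)],.052))
im=grab('top','t15');cv2.imwrite('pics/t15c.png',cv2.resize(im[190:290,160:290],None,fx=5,fy=5,interpolation=cv2.INTER_CUBIC))
go(.448,.201,.039,104.2)
"
```

```text
[[ 0.55889528 -0.35673603  0.052     ]]
t 30.85 pos [0.4476 0.1986 0.0908] yaw 104.0 tilt 0.199 j [ 0.42  0.36 -0.29  0.92 -0.    0.17] F [ 0.6 -1.3  1. ] w 0.0854
  shift units [0.023 0.012 0.518] roll units -0.003
```

View pics/t15c.png

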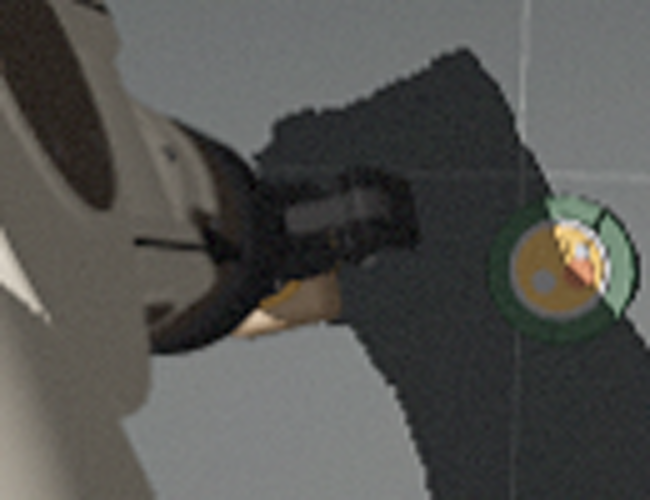

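Call:
carry_out(
  moves=[
    [0.02,0.01,0.25,0,1],
    [0.02,0.01,0.42,0,1],
    [0.02,0.01,0.51,0,1],
    [0.02,0.01,0.51,0,1],
    [0.02,0.01,0.51,0,-1],
    [0.02,0.01,0.51,0,-1],
    [0.02,0.01,0.51,0,-1],
    [0.02,0.01,0.51,0,-1],
    [0.02,0.01,0.51,0,-1],
    [0.02,0.01,0.51,0,-1],
    [0.02,0.01,0.51,0,-1],
    [0.02,0.01,0.51,0,-1],
  ],
)

```text
clock: 32.05
eef_pos: [0.4497, 0.2028, 0.0422]
tool_rot: [0.615, 0.789, 0.001, 0.001]
ft_force: [-0.3, -1.0, 6.2]
grip_width: 0.049
```

Call:
carry_out(
  moves=[
    [0,0,-0.1,0,-1],
    [0,0,-0.3,0,-1],
    [0,0,-0.6,0,-1],
    [0,0,-0.9,0.05,-1],
    [0,0,-0.9,0.1,-1],
    [0,0,-0.9,0.14,-1],
    [0,0,-0.9,0.14,-1],
  ],
)

```text
clock: 32.75
eef_pos: [0.4484, 0.2024, 0.1314]
tool_rot: [0.698, 0.716, 0.0, -0.0]
ft_force: [0.1, -0.7, -2.7]
grip_width: 0.049
```

```bash
python3 -c "
from h import *
go(.4965,-.357,.1,91)
"
```

```text
t 32.75 pos [0.4484 0.2024 0.1314] yaw 91.5 tilt 0.016 j [ 0.42  0.32 -0.23  1.02  0.    0.4 ] F [ 0.1 -0.7 -2.7] w 0.0490
  shift units [-5.605  0.333  0.313] roll units 0.006
```

Call:
carry_out(
  moves=[
    [-0.15,0.01,0,0,-1],
    [-0.4,0.02,0,0,-1],
    [-0.7,0.04,0,0,-1],
    [-1,0.06,0,0,-1],
  ],
)

```text
clock: 33.15
eef_pos: [0.4566, 0.1009, 0.1305]
tool_rot: [0.697, 0.717, -0.001, -0.0]
ft_force: [0.1, -1.1, -2.3]
grip_width: 0.0489
```

Call:
carry_out(
  moves=[
    [-0.3,0.02,0,0,-1],
    [-0.6,0.04,0,0,-1],
    [-1,0.06,0,0,-1],
  ],
)

```text
clock: 33.45
eef_pos: [0.4653, 0.0014, 0.1307]
tool_rot: [0.697, 0.717, -0.0, -0.0]
ft_force: [0.5, -0.1, -1.0]
grip_width: 0.0485
```

Call:
carry_out(
  moves=[
    [-0.3,0.02,0,0,-1],
    [-0.6,0.04,0,0,-1],
    [-1,0.06,0,0,-1],
  ],
)

```text
clock: 33.75
eef_pos: [0.4736, -0.0984, 0.1306]
tool_rot: [0.697, 0.717, -0.0, -0.001]
ft_force: [0.9, 0.1, -1.3]
grip_width: 0.0484
```

Call:
carry_out(
  moves=[
    [-0.3,0.02,0,0,-1],
    [-0.6,0.04,0,0,-1],
    [-1,0.06,0,0,-1],
  ],
)

```text
clock: 34.05
eef_pos: [0.482, -0.198, 0.1305]
tool_rot: [0.697, 0.717, -0.0, -0.001]
ft_force: [0.5, -0.3, -1.5]
grip_width: 0.0485
```

Call:
carry_out(
  moves=[
    [-0.3,0.02,0,0,-1],
    [-0.6,0.04,0,0,-1],
    [-0.9,0.06,0,0,-1],
    [-1,0.06,0,0,-1],
    [-1,0.06,0,0,-1],
  ],
)

```text
clock: 34.55
eef_pos: [0.4907, -0.2981, 0.1302]
tool_rot: [0.699, 0.716, -0.0, -0.001]
ft_force: [-0.1, 0.3, -1.5]
grip_width: 0.0484
```

```bash
python3 -c "
from h import *
go(.4965,-.357,.07,91)
"
```

```text
t 34.55 pos [ 0.4907 -0.2981  0.1302] yaw 91.4 tilt 0.069 j [-0.55  0.47 -0.    1.1  -0.   -0.57] F [-0.1  0.3 -1.5] w 0.0484
  shift units [-0.591  0.044  0.602] roll units 0.004
```

Call:
carry_out(
  moves=[
    [-0.25,0.02,0,0,-1],
    [-0.5,0.03,0.1,0,-1],
    [-0.59,0.03,0.3,0,-1],
    [-0.59,0.03,0.5,0,-1],
    [-0.59,0.03,0.65,0,-1],
    [-0.59,0.03,0.7,0,-1],
    [-0.59,0.03,0.7,0,-1],
    [-0.59,0.03,0.7,0,-1],
  ],
)

```text
clock: 35.35
eef_pos: [0.4967, -0.3551, 0.0616]
tool_rot: [0.697, 0.717, 0.0, 0.0]
ft_force: [-0.3, 0.2, -1.9]
grip_width: 0.0485
```

```bash
python3 -c "
from h import *
go(.4955,-.357,.047,91)
im=grab('side','s16');cv2.imwrite('pics/s16c.png',cv2.resize(im[100:230,300:440],None,fx=5,fy=4.5,interpolation=cv2.INTER_CUBIC))
"
```

```text
t 35.35 pos [ 0.4967 -0.3551  0.0616] yaw 91.6 tilt 0.045 j [-0.62  0.6   0.02  0.99  0.   -0.65] F [-0.3  0.2 -1.9] w 0.0485
  shift units [-0.019 -0.013  0.146] roll units 0.006
```

View pics/s16c.png

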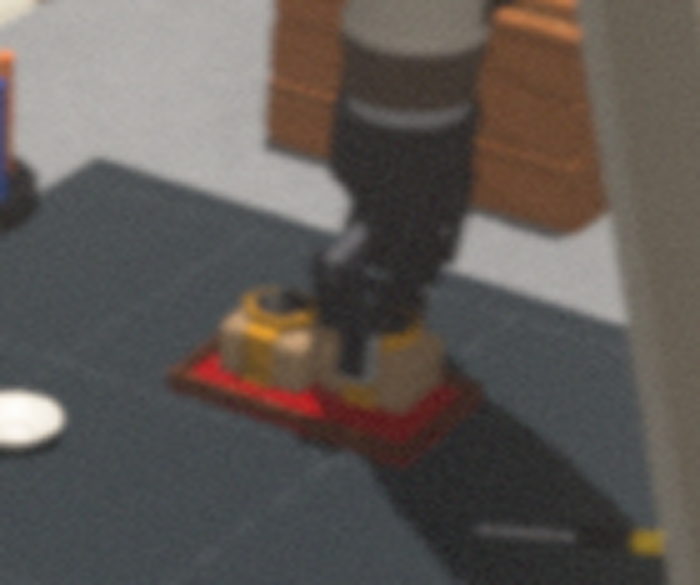

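Call:
carry_out(
  moves=[
    [-0.01,-0.01,0.05,0,-1],
    [-0.02,-0.02,0.09,0,-1],
    [-0.02,-0.02,0.12,0,-1],
    [-0.02,-0.02,0.14,0,-1],
    [-0.02,-0.02,0.155,0,-1],
    [-0.02,-0.02,0.155,0,-1],
  ],
)

```text
clock: 36.0
eef_pos: [0.494, -0.3578, 0.0482]
tool_rot: [0.698, 0.716, 0.0, 0.0]
ft_force: [-6.4, 2.7, 14.3]
grip_width: 0.049
```

```bash
python3 -c "
from h import *
go(.4955,-.357,.047,91)
"
```

```text
t 36.00 pos [ 0.494  -0.3578  0.0482] yaw 91.5 tilt 0.057 j [-0.63  0.61  0.01  0.96 -0.   -0.65] F [-6.4  2.7 14.3] w 0.0490
  shift units [0.007 0.015 0.012] roll units 0.005
```

Seated. Releasing, then retreating clear of the scene.

Call:
carry_out(
  moves=[
    [0,0,0,0,0],
    [0,0,0,0,0.5],
    [0,0,0,0,1],
    [0,0,-0.02,0,1],
    [0,0,-0.1,0,1],
    [0,0,-0.3,0,1],
    [0,0,-0.6,0,1],
    [0,0,-1,0,1],
    [0,-0.4,-1,0,1],
    [0,-0.8,-1,0,1],
  ],
)

```text
clock: 37.0
eef_pos: [0.4155, -0.3607, 0.1476]
tool_rot: [0.697, 0.717, 0.0, 0.003]
ft_force: [-0.3, 0.1, -0.8]
grip_width: 0.0856
```

Call:
carry_out(
  moves=[
    [-0.2,-0.4,-0.3,0,1],
    [-0.4,-0.8,-0.6,0,1],
    [-0.6,-1,-0.8,0,1],
    [-0.6,-1,-0.8,0,1],
    [-0.6,-1,-0.8,0,1],
    [-0.6,-1,-0.8,0,1],
  ],
)

```text
clock: 37.6
eef_pos: [0.3161, -0.4215, 0.2245]
tool_rot: [0.698, 0.717, 0.0, -0.001]
ft_force: [-0.0, -1.1, -0.2]
grip_width: 0.0855
```

```bash
python3 -c "
from h import *
go(.3,-.4,.2,91)
im=grab('top','t17');grab('side','s17')
"
```

```text
t 37.60 pos [ 0.3161 -0.4215  0.2245] yaw 91.5 tilt 0.101 j [-0.93  0.31  0.02  1.28  0.   -0.95] F [-0.  -1.1 -0.2] w 0.0855
  shift units [ 0.218 -0.155  0.245] roll units 0.006
```

View pics/t17.png

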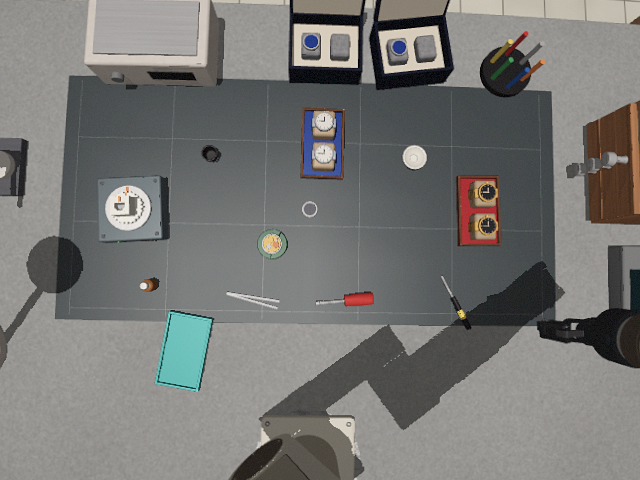

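View pics/s17.png

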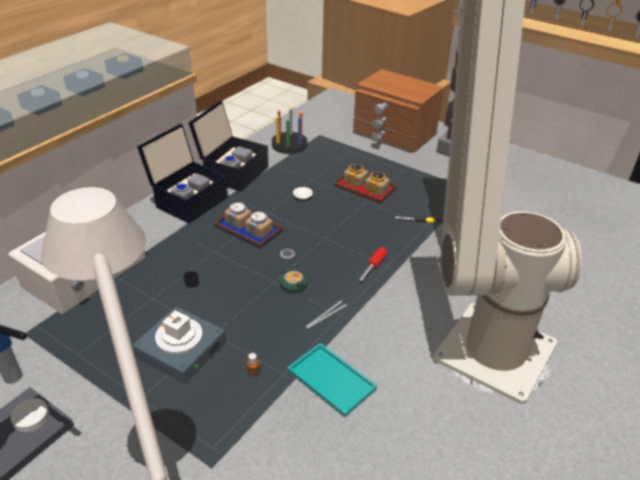

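```bash
cat > m6.py <<'E'
from h import *
im=cv2.imread('pics/t17.png'); im0=cv2.imread('pics/top0.png')
h_=cv2.cvtColor(im,cv2.COLOR_BGR2HSV).astype(int); H,S,V=h_[:,:,0],h_[:,:,1],h_[:,:,2]
for nm,c,T in (('s far',(324,122),(.6654,-.0192)),('s near',(324,154),(.6654,-.0192)),('g far',(486,193),(.5286,-.357)),('g near',(486,226),(.5286,-.357))):
    m=((S<40)&(V>185)) if nm[0]=='s' else ((V<110)&(S<90))
    if nm[0]=='g': m=((H>12)&(H<32)&(S>120)&(V>60))
    yy,xx=np.mgrid[:480,:640]; m=m&(np.hypot(xx-c[0],yy-c[1])<10)
    ys,xs=np.nonzero(m); w=cast('top',[((xs.min()+xs.max())/2,(ys.min()+ys.max())/2)],.052)[0]; print(nm,len(xs),(w[:2]-T).round(4))
org=(H>3)&(H<22)&(S>90)&(V>140)
for k in blobs(org,(100,170,160,245),2):
    p=k.reshape(-1,2).mean(0); print('orange',p,len(k),'@.053',(cast('top',[p],.053)[0]-[.5133,.37,0])[:2].round(4),'@.085',(cast('top',[p],.085)[0]-[.5133,.37,0])[:2].round(4))
cv2.imwrite('pics/f.png',np.hstack([cv2.resize(im[170:246,92:168],(400,400),interpolation=cv2.INTER_CUBIC),cv2.resize(cv2.imread('pics/s17.png')[295:375,135:215],(400,400),interpolation=cv2.INTER_CUBIC)]))
a=im[225:262,254:291].astype(int);b=im0[225:262,254:291].astype(int); print('opened diff',np.abs(a-b).mean())
E
python3 m6.py
```

```text
s far 204 [ 0.0331 -0.0018]
s near 213 [-0.034  -0.0019]
g far 102 [0.0308 0.0028]
g near 101 [-0.037   0.0034]
orange [118.75 198.5 ] 12 @.053 [0.0167 0.0147] @.085 [0.012  0.0012]
orange [126.66666667 188.33333333] 9 @.053 [ 0.0373 -0.    ] @.085 [ 0.0319 -0.013 ]
orange [125.4 193.8] 5 @.053 [0.0263 0.002 ] @.085 [ 0.0213 -0.0111]
opened diff 2.5831507182858533
```

View pics/f.png

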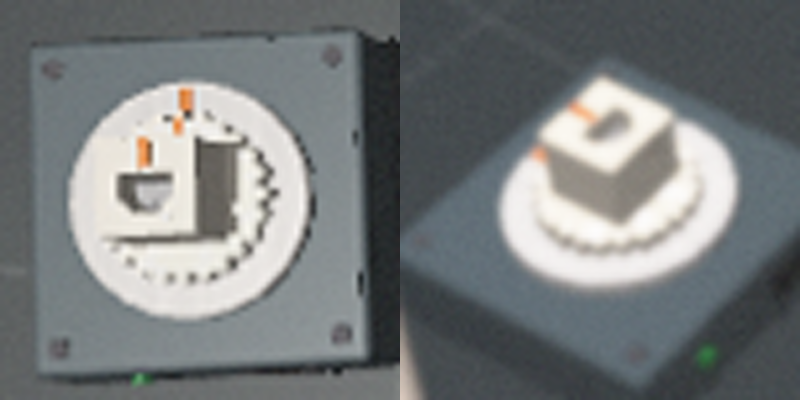

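The gear is seated on the shaft with its marks in line with the stripe. All four watches lie dial up, well inside their trays, and the holder hasn't moved. Handing in.

```bash
python3 -c "
from workcell import order
print(order.job_done())"
```

```text
the job is handed in; nothing more can be done
None
```

I placed both steel watches in the blue tray and both gold watches in the red tray. The white gear is back on the display drive's shaft. I then moved the gripper clear and handed the job in at about 38 s of the 128 s allowed; no verdict was reported.

**Watches:** by the top camera, the steel centres are 33 and 34 mm from the blue tray's centre along it (limit 50 mm) and 2 mm off across it (limit 22 mm). The gold centres are 31 and 37 mm from the red tray's centre along it and 3 mm off across it. All look dial up and flat. I judged flatness from the pictures and from the contact force at release, and did not measure it.

**Gear:** it went onto the shaft with no resistance until about 4 N at the bottom, at the seating height I had worked out. Its orange marks line up with the stripe to within a few degrees.

**Opened watch:** the picture of it looks unchanged from the start.

**Checks that disagreed:**
- **Side camera:** it differed from the top camera by about 4 mm at the drive and 8–10 mm at the trays, so I used the top camera for positions and the side camera only to check by eye.
- **Second steel watch:** it first came down about 6 mm short along the tray, so I lifted it slightly and shifted it before letting go.

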